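Load a connector into a hand leak-test nest and latch its lid

ROBOT

A 6-joint arm with a two-finger parallel gripper is mounted at the origin on the work surface; the furniture and walls round the work are solid. World frame = base frame: x ahead of the robot, y to its left, z up, the work surface at z = 0. Lengths are in m, angles in degrees, forces in N, time in s.
With the tool pointing down it reaches from about 0.4 to 0.925 m from the base axis. Payload 12.5 kg.
Tool frame: the origin (TCP) lies on the centre line of the jaws, within the pads' length; the fingertips stand 19 mm ahead of it and the grasp point (between the pads) is the TCP; z points along the fingers, x is the direction in which the jaws open and shut, and the axes are right-handed (so a half turn about z gives the same grasp; the last joint's range is limited). The gripper opens to 95 mm and grips with 3 to 60 N. Pads are 20 mm wide; open, the fingers measure 119 mm over their backs; the gripper's body (75 mm by 180 mm) begins 59 mm behind the grasp point.
Start: joints at [-6.05, 28.126, 89.318, -0, 62.55, -6.05], TCP at [0.625, 0, 0.234] pointing down, gripper open.
Joint ranges: [-177.58, 177.58], [-47.91, 125.51], [2.72, 160], [-65.01, 245.01], [3.68, 167.84], [-153.87, 153.87]. Speed limits (degrees/s): [127.2, 127.2, 159.86, 180, 180, 180].

INTERFACE

Orientations are given as a 3x3 rotation matrix whose columns are the frame's x, y, z axes.
In Python, from station import read_state, read_camera, close_job gives the robot as it stands. The module is installed in compiled form; this text tells all that it offers.
- The arm moves only by the shell command python3 -m pendant 'ROWS'. ROWS is JSON, one flat list of numbers, 5 for each row, row after row: the finger opening in mm, from 0 to 95.1, then the shift along the tool's x, y, z in mm, then the turn about the tool's z in degrees. A call has 1 to 10 rows; each row shifts and turns the pose as measured when the row begins, along the tool's axes as they then stand; what a row does not reach is not made up. A row lasts 1/10 s, in which the tool goes at most 50 mm and 8.59 degrees, less where a joint would pass 70% of its speed; a pose out of reach is approached as far as the arm can. A call with a gripper value outside its range is refused whole. The fingers move at their own pace and stop on an object; the grip force is fixed at half the most. Time passes only in rows, so rows that do not move let the fingers close. It gives the time, the measured TCP pose, the force and the opening at its end, in the units of the state.
- read_state(): the state, without advancing time (a new reading comes with each control period).
- read_camera(name): name is "scene" or "side" or "wrist"; returns a dict with "pixels" (480x640x3 uint8, blue, green, red), "fx", "fy", "cx", "cy" (pixels), "k1" (the pictures are not rectified: a ray, as slopes to the right and down, at radius r is drawn at 1 + k1 r^2 times it, then the intrinsics apply), "rvec" (rotation vector, rad) and "tvec" (3), from world to camera coordinates, as OpenCV has them. Camera axes: x right, y down, z forward; pixel columns grow to the right and rows downward; lengths in m; the calibration is good to about 2 mm. A picture is of the moment at which its call begins. There is no depth.
- close_job(): hands the job in, once; it reports no verdict.
The state is a dict: "time": time; "joints": joint angles; "qvel": joint speeds; "joint_efforts": joint torques, N m; "tool_pos": TCP position; "orientation": TCP orientation; "wrist_force": force on the tool from outside, world axes, zero at the start; "moment": the same for the moment, N m; "opening": opening from 0.0 (shut) to 1.0 (fully open).
Only numpy, scipy, OpenCV 4.12 (cv2) and the standard library are available. Lean on these libraries where they do the work, as an engineer would, in place of code of your own. Each camera call takes 0.05 s, during which the arm holds its last target.

TASK

Load the grey connector into the leak-test nest: stand it upright in the nest's bore, as it stands now and fully home, then swing the lid down onto it. Hook the latch's wire loop over the keeper on the lid's nose and throw the latch lever over its dead point, right down to its stop, so that it stays locked and the lid is held shut. Leave the brass plug, the dropper bottle, the grease tin and the hex key where they are.

Things in the scene. Friction and masses are not known exactly. Their poses are not given: they have to be found in the camera images.
- connector_mid (a point): centre of the loose grey plastic connector, a ribbed barrel 26 mm across and 32 mm tall that stands upright on the bench; its underside is 16 mm below this point; z points up; weighs 10 to 20 g
- nest: leak-test nest, an aluminium fixture fixed to the bench: base plate 200 x 84 x 10 mm, a 62 x 62 mm block with top 30 mm above the bench, a lid hinged at one end, a draw latch at the other. Origin on the bench surface right below the bore; x points along the plate to the hinge (the latch is on the -x side), y across, z up. Offsets and angles below are in this frame
- bore (a point): centre of the bore's mouth, flush with the block's top, axes as nest. Bore 28 mm wide with a 2 mm chamfer, 12 mm deep, flat closed floor; a seated connector stands 20 mm proud. Screw heads stand 5 mm up at the block's corners, 24 mm off in x and y
- lid_hinge (a point): middle of the lid's hinge axis (parallel to y), at x = 62, z = 61 mm of nest. From the axis to its free end the lid is 10 mm thick (5 mm either side of the axis), 50 mm wide as far as 96 mm, then a nose 24 mm wide to 123 mm. A rubber pad under it presses on the connector
- lid (a joint): lid angle, rad: 0 = shut and level (cannot go below), 1.57 = upright, 2.0 = leaning back on its stop; starts at 1.7 to 1.95. The hinge is stiff (about 0.13 N m): the lid stays where it is left and must be pushed all the way. It rests on a seated connector at about 0.01, and the latch squeezes it to about 0.004
- keeper (a point): seat of the keeper, a 20 mm wide steel hook on top of the lid's nose: the loop bar's centre lies here when latched. Lid shut: x = -52, z = 68.5 mm of nest (2.5 mm above the lid's top). The hook's upright is on the latch (-x) side of the seat, 12 mm tall over the lid's top, its lip reaches 2.5 mm back over the bar: the bar comes down behind it (hinge side) and is drawn forward under it
- lever (a joint): latch lever angle, rad: 0 = locked, down on its stop; up to 1.6 = raised; starts at 1.4 to 1.6 and stays where it is left (light friction). With the loop hooked a pull builds up from about 0.8 and must be overcome (a few N at the grip) until the lever snaps over its dead point at about 0.25; let go above that, it springs back up
- lever_pivot (a point): middle of the lever's pivot axis (parallel to y), fixed on the latch bracket at x = -92.1, z = 40.4 mm of nest
- lever_grip (a point): middle of the lever's black plastic grip, 62 mm from the pivot; the grip spans 34 to 78 mm from the pivot, 17 mm wide, 12 mm thick. In the view with x right and z up, the lever points from its pivot at 195 degrees (anticlockwise from +x) less the lever angle: nearly level and outward when locked, up and a little outward at the start
- loop_wire: the latch's wire loop, a U of 5 mm round steel wire, 39 mm wide outside, 29 mm inside, straddling the lever. Origin on its pivot pin, which the lever carries 20 mm from the lever pivot at 229 degrees less the lever angle (same view). It starts standing up at 40 to 70 degrees above level, leaning to the lid, and stays at whatever angle it is left (light friction), so lay it right down
- loop_bar (a point): centre of the loop's cross bar, 65.5 mm from the loop's pin (the loop is sprung and draws out by up to 7 mm under pull). With the lever raised over 1.35 and the lid shut, the loop tipped towards the hinge comes down with its bar on the lid 4 to 9 mm behind the keeper's seat; throwing the lever draws it in
- plug: brass test plug, 22 mm across, 32 mm tall, standing on the bench; bystander, origin at its underside
- dropper: white dropper bottle with a red tip, 31 mm across, 94 mm tall; bystander, origin at its underside
- tin: round grease tin with a blue lid, 54 mm across, 24 mm tall; bystander, origin at its underside
- hexkey: dark steel hex key lying flat, 32 x 132 x 6 mm; bystander, origin at its underside
Mind the look-alikes: they are no part of the job. Several things look just like the part that bears connector_mid: the one meant starts farthest to the robot's left.

How it is judged (in metres and radians):
On the way, in this order (a step that is already met when the one before it is completed fails the run):
1. the connector stands upright and fully home in the bore (z of connector_mid in the frame of bore below 0.006 m and horizontal distance between connector_mid and bore below 0.003 m and angle between connector_mid's own z axis and vertical below 0.1 rad), for 0.2 s.
2. the lid is swung down onto the connector (value of joint lid below 0.12 rad), for 0.2 s.
3. the loop's bar is down behind the keeper's hook (x of loop_bar in the frame of keeper between -0.002 and 0.015 m and z of loop_bar in the frame of keeper below 0.004 m), for 0.2 s.
At the end, for the whole second after the job is handed in: the connector stands upright (within 0.1 rad) and fully home in the bore (within 2 mm of the floor, 3 mm of the axis), the lid is shut (below 0.012 rad), the loop's bar lies in the keeper's seat (within 3 mm) under a pull of more than 10 N, and the lever is down on its stop (below 0.05 rad) (all of step 1 and value of joint lid below 0.012 rad and distance between loop_bar and keeper below 0.003 m and contact force between loop_wire and anything else above 10 N and value of joint lever below 0.05 rad); the robot touches nothing.
It fails at once if the brass plug, the dropper bottle, the grease tin or the hex key is moved by more than 20 mm (distance of any of plug, dropper, tin, hexkey from where it was at the start of the episode above 0.02 m).
It also fails if it takes over 58 s, if anything falls off the work surface, if the arm or the gripper's body presses on something with over 40 N, if the wrist force passes 120 N, or if a joint passes its speed limit or range.

## Working session

There is one attempt and no reset: what is moved stays moved. The work goes in short steps, Python scripts to look and compute and a shell command to move; the robot and the scene stay as the last step left them, time stands still between calls to the robot, and variables do not carry over. Pictures are saved under pics/ and viewed, and the job is handed in when it is done.

```bash
mkdir -p pics; cat > h.py <<'E'
import numpy as np, cv2
from station import read_state, read_camera
def snap(n,f):
    c=read_camera(n); cv2.imwrite('pics/'+f,c['pixels'])
    np.savez('pics/'+f+'.npz',**{k:np.array(v) for k,v in c.items()}); return c
def K(c): return np.array([[c['fx'],0,c['cx']],[0,c['fy'],c['cy']],[0,0,1.]]),np.array([c['k1'],0,0,0,0.])
def ray(c,u,v):
    k,d=K(c); p=cv2.undistortPointsIter(np.array([[[u,v]]],float),k,d,None,None,(3,50,1e-10))[0,0]
    R=cv2.Rodrigues(np.array(c['rvec'],float))[0]; t=np.array(c['tvec'],float).ravel()
    return -R.T@t, R.T@np.array([p[0],p[1],1.])
def onz(c,u,v,z):
    o,d=ray(c,u,v); return o+d*(z-o[2])/d[2]
def proj(c,P):
    k,d=K(c); return cv2.projectPoints(np.array(P,float).reshape(-1,3),np.array(c['rvec'],float),np.array(c['tvec'],float),k,d)[0][:,0]
def tri(c1,p1,c2,p2):
    o1,d1=ray(c1,*p1);o2,d2=ray(c2,*p2)
    s=np.linalg.lstsq(np.c_[d1,-d2],o2-o1,rcond=None)[0]
    a=o1+d1*s[0];b=o2+d2*s[1]; return (a+b)/2,np.linalg.norm(a-b)
def load(f): 
    z=np.load('pics/'+f+'.npz'); return {k:(z[k] if z[k].ndim else float(z[k])) for k in z}
E
python3 - <<'E'
from h import *
for n in ['scene','side','wrist']:
    c=snap(n,n+'0.png'); o,d=ray(c,320,240); print(n,o.round(3),d.round(3),c['fx'],c['k1'])
s=read_state(); print(s)
E
```

```text
scene [ 0.152 -0.351  0.623] [ 0.43   0.616 -0.66 ] 462.2069904501904 -0.031131395790680007
side [ 0.457 -0.642  0.645] [ 0.046  0.823 -0.567] 560.6342396066487 -0.15121051346878894
wrist [0.626 0.075 0.384] [ 0.021 -0.269 -0.963] 345.6333857726221 -0.050851158657013194
{'time': 0.15, 'joints': array([-6.04961791e+00,  2.81573414e+01,  8.93430059e+01, -1.46070342e-05,
        6.25501899e+01, -6.05131778e+00]), 'qvel': array([-0.05937775, -0.1596009 , -0.15415923,  0.05563606,  0.12777461,
        0.00484116]), 'joint_efforts': array([ 3.16444048e-04, -6.12899423e+01, -2.58276522e+01,  6.91918633e-02,
        4.73701756e-02, -5.07232733e-05]), 'tool_pos': array([6.24828258e-01, 4.97723808e-05, 2.33178338e-01]), 'orientation': array([[ 9.99999615e-01,  2.97452583e-05, -8.77151993e-04],
       [ 2.98266106e-05, -9.99999995e-01,  9.27329556e-05],
       [-8.77149230e-04, -9.27590823e-05, -9.99999611e-01]]), 'wrist_force': array([-0.02747851, -0.44313586, -0.19782818]), 'moment': array([-0.02136885,  0.01604369,  0.04857299]), 'opening': 0.9991197420618434}
```

View pics/scene0.png

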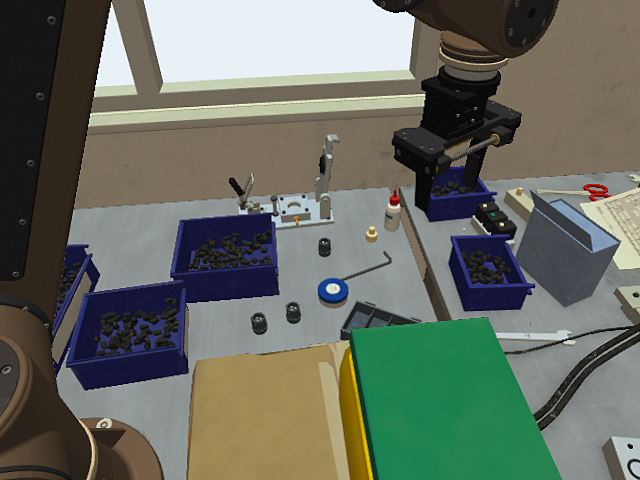

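View pics/side0.png

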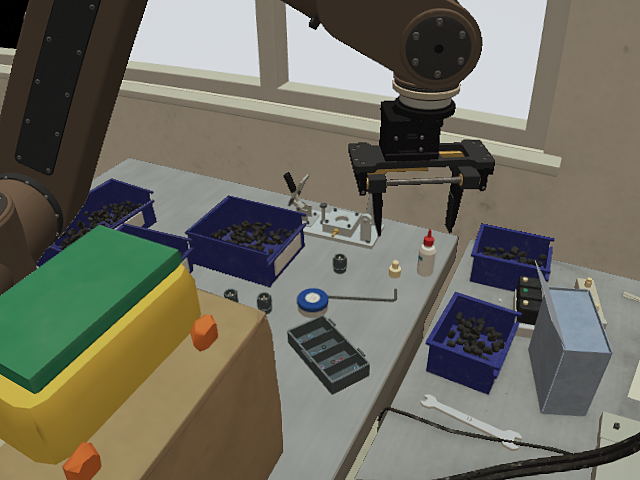

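View pics/wrist0.png

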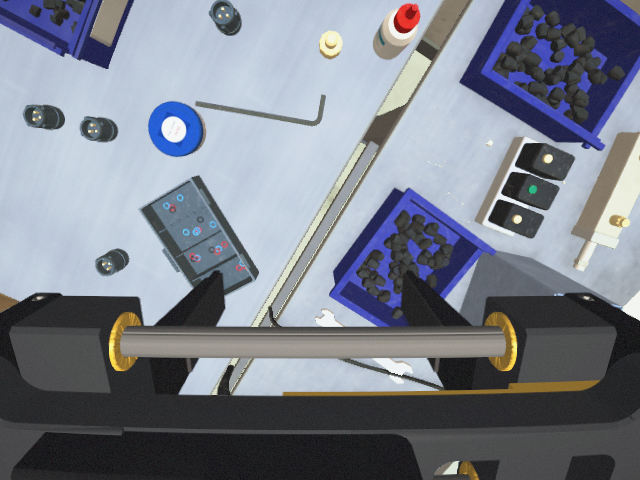

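```bash
python3 - <<'E'
from h import *
s=load('scene0.png');d=load('side0.png');w=load('wrist0.png')
for p in [(324,247),(259,323),(293,313)]: print('sc',onz(s,*p,.016).round(4))
for p in [(340,263),(231,298),(265,303)]: print('sd',onz(d,*p,.016).round(4))
for p in [(225,16),(43,117),(98,128),(112,262)]: print('w',onz(w,*p,.016).round(4))
for n,p,z in [('tin',(174,129),.024),('plug',(330,44),.016),('drop',(395,40),.03),('hk',(210,105),0),('hk',(318,120),0),('hk',(323,97),0)]: print(n,onz(w,*p,z).round(3))
im=s['pixels'];cv2.imwrite('pics/sz.png',cv2.resize(im[120:270,210:410],None,fx=4,fy=4,interpolation=3))
im=d['pixels'];cv2.imwrite('pics/dz.png',cv2.resize(im[160:290,260:440],None,fx=4.4,fy=4.4,interpolation=3))
E
```

```text
sc [0.5425 0.1952 0.016 ]
sc [0.3452 0.1071 0.016 ]
sc [0.4025 0.0917 0.016 ]
sd [0.5405 0.1934 0.016 ]
sd [0.3427 0.1079 0.016 ]
sd [0.4021 0.0903 0.016 ]
w [0.5416 0.1944 0.016 ]
w [0.3437 0.1051 0.016 ]
w [0.4024 0.0925 0.016 ]
w [ 0.3954 -0.0546  0.016 ]
tin [0.486 0.09  0.024]
plug [0.642 0.169 0.016]
drop [0.702 0.169 0.03 ]
hk [0.517 0.115 0.   ]
hk [0.631 0.099 0.   ]
hk [0.636 0.122 0.   ]
```

View pics/sz.png

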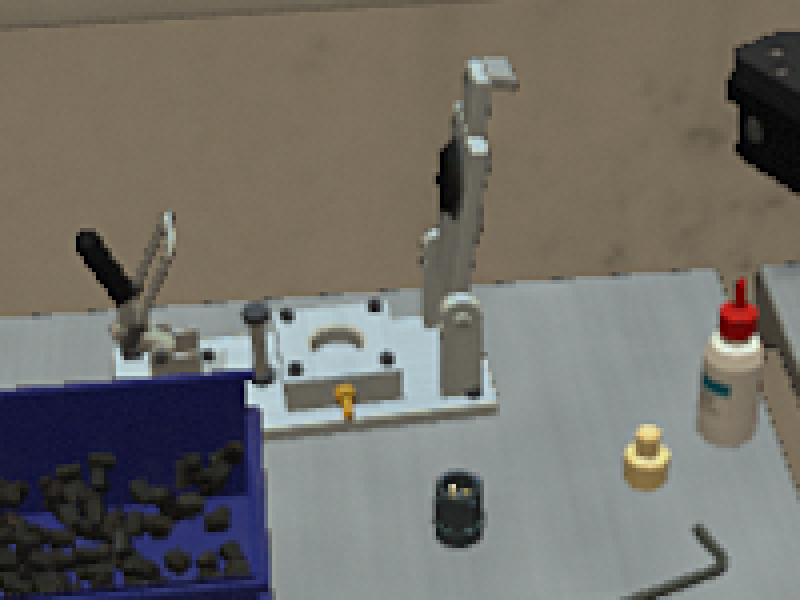

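View pics/dz.png

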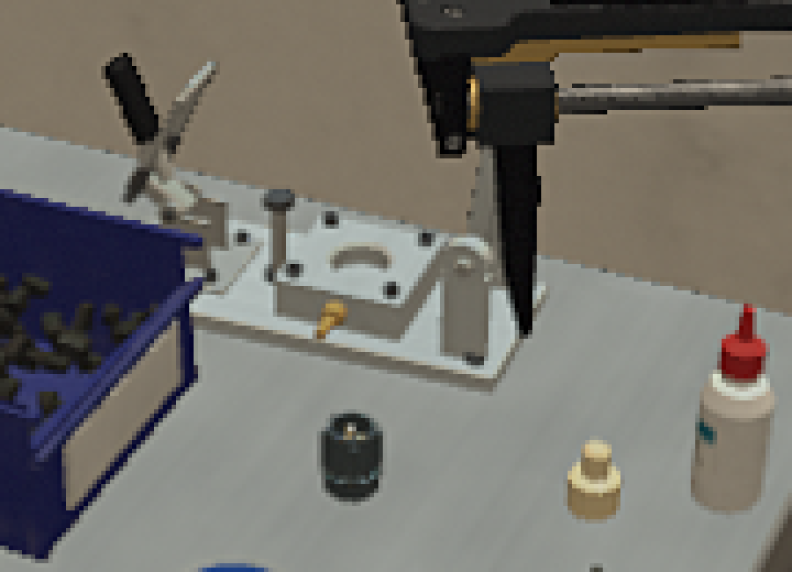

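```bash
python3 - <<'E'
from h import *
s=load('scene0.png');d=load('side0.png')
S=[(286,316),(374,306),(387,358),(296,369)];D=[(294,270),(331,219),(426,238),(391,289)]
f=lambda p:(210+p[0]/4,120+p[1]/4); g=lambda p:(260+p[0]/4.4,160+p[1]/4.4)
P=[]
for a,b in zip(S,D):
    p,e=tri(s,f(a),d,g(b)); P.append([onz(s,*f(a),.035),onz(d,*g(b),.035)]); print(p.round(4),round(e,4),P[-1][0].round(4),P[-1][1].round(4))
P=np.array(P)
for i in (0,1):
    Q=P[:,i];ex=(Q[1]+Q[2]-Q[0]-Q[3])/2; ex2=(Q[2]+Q[3]-Q[0]-Q[1])/2
    print(Q.mean(0),Q,np.degrees(np.arctan2(ex[1],ex[0])))
print('post',tri(s,f((258,308)),d,g((279,195))))
E
```

```text
[0.5303 0.3277 0.0406] 0.0305 [0.5471 0.3569 0.035 ] [0.5247 0.3097 0.035 ]
[0.5381 0.2549 0.0996] 0.0082 [0.5902 0.3362 0.035 ] [0.5456 0.3529 0.035 ]
[0.5803 0.307  0.0376] 0.0247 [0.5699 0.2939 0.035 ] [0.5884 0.3322 0.035 ]
[ 0.5806  0.4095 -0.0461] 0.0051 [0.5267 0.3144 0.035 ] [0.5673 0.29   0.035 ]
[0.55847235 0.32534897 0.035     ] [[0.54714292 0.35689587 0.035     ]
 [0.59022697 0.33617835 0.035     ]
 [0.56985361 0.29393729 0.035     ]
 [0.52666591 0.31438439 0.035     ]] -25.508169704523997
[0.55650403 0.32121168 0.035     ] [[0.52473416 0.30972444 0.035     ]
 [0.54557852 0.35292788 0.035     ]
 [0.58836857 0.33215056 0.035     ]
 [0.56733486 0.29004386 0.035     ]] 63.8539370283977
post (array([0.52073037, 0.33870742, 0.06003892]), np.float64(0.0036970597929933415))
```

```bash
python3 -m pendant '[95,-17,-39,5,-8,95,-12,-41,5,-8,95,-5,-42,5,-8,95,0,-42,5,-8,95,6,-40,5,-8,95,0,0,0,-8,95,0,0,0,-8,95,0,0,0,-8]'
python3 - <<'E'
from h import *
c=snap('wrist','w1.png')
s=load('scene0.png')
for p in [(172,221),(275,213),(278,290)]: print(onz(s,*p,.08).round(3))
E
```

```text
time: 0.95
tool_pos: [0.535, 0.1986, 0.2051]
orientation: [[0.401, 0.916, -0.004], [0.916, -0.401, -0.001], [-0.002, -0.003, -1.0]]
wrist_force: [-0.5, 0.8, -0.2]
opening: 1.0
[0.314 0.367 0.08 ]
[0.483 0.272 0.08 ]
[0.383 0.099 0.08 ]
```

View pics/w1.png

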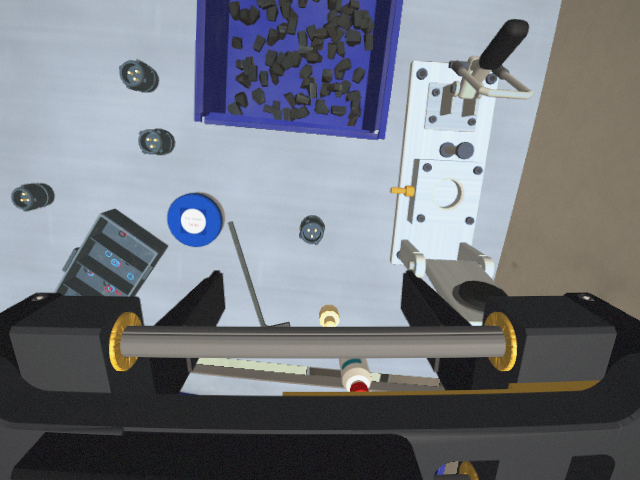

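```bash
python3 - <<'E'
from h import *
c=load('w1.png')
im=c['pixels']
cv2.imwrite('pics/w1z.png',cv2.resize(im[0:320,380:580],None,fx=3,fy=3,interpolation=3)[:600] if 0 else cv2.resize(im[130:280,380:520],None,fx=4,fy=4,interpolation=3))
cv2.imwrite('pics/w1y.png',cv2.resize(im[0:140,400:560],None,fx=4,fy=4,interpolation=3))
cv2.imwrite('pics/w1x.png',cv2.resize(im[200:260,280:350],None,fx=8,fy=8,interpolation=3))
E
```

```text
(no output)
```

View pics/w1z.png

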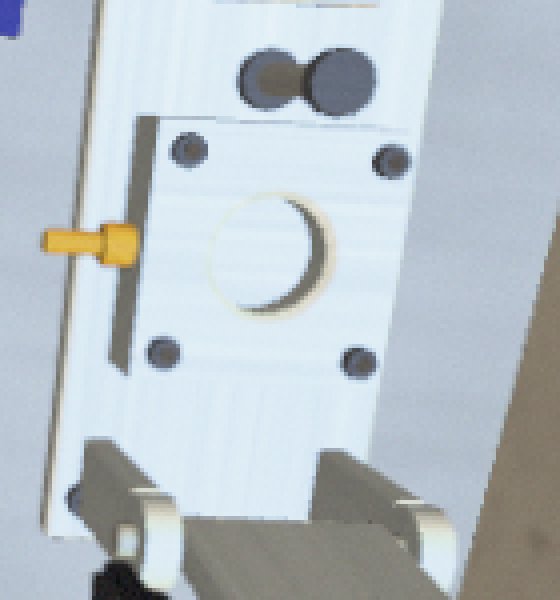

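View pics/w1y.png

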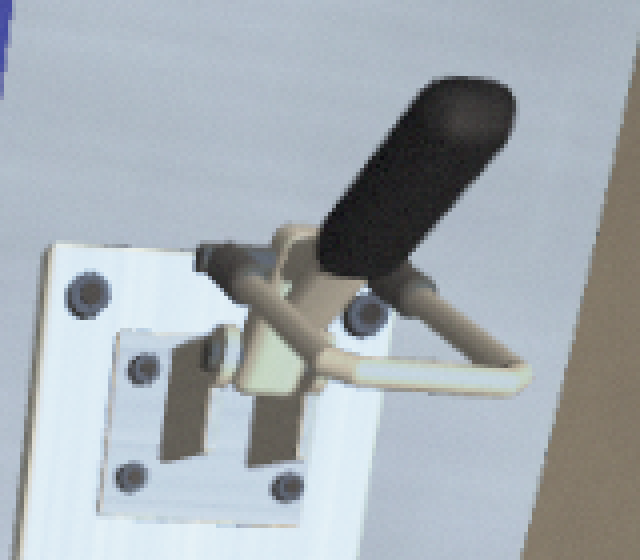

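View pics/w1x.png

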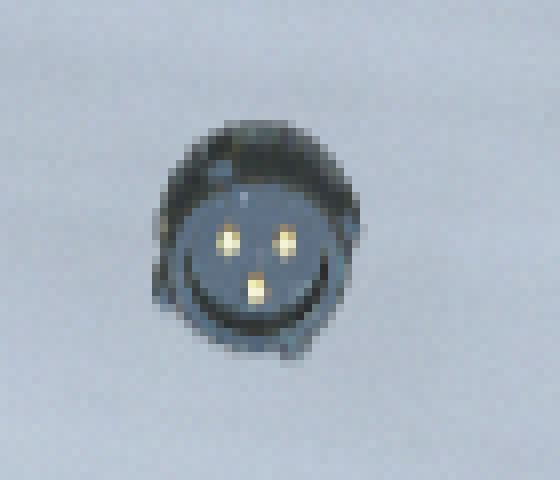

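```bash
python3 - <<'E'
from h import *
c=load('w1.png')
print('con',onz(c,312.2,233,.032))
Q=np.array([onz(c,380+x/4,130+y/4,.035) for x,y in [(189,149),(391,160),(359,362),(164,352)]])
print(Q.mean(0)); ex=(Q[2]+Q[3]-Q[0]-Q[1])/2; print(np.degrees(np.arctan2(ex[1],ex[0])),np.linalg.norm(ex))
ey=(Q[1]+Q[2]-Q[0]-Q[3])/2; print(np.degrees(np.arctan2(ey[1],ey[0]))-90,np.linalg.norm(ey))
print('bore',onz(c,380+272/4,130+256/4,.03))
# loop bar in nest plane assume centre y=0
a=np.radians(-25.8);N=np.array([.5575,.3235,0])
R=np.array([[np.cos(a),-np.sin(a),0],[np.sin(a),np.cos(a),0],[0,0,1]])
def inplane(cc,u,v,y=0):
    o,d=ray(cc,u,v); o=R.T@(o-N); d=R.T@d; return o+d*(y-o[1])/d[1]
for n,p in [('bar',(400+425/4,376/4)),('griptip',(400+470/4,105/4))]: print(n,inplane(c,*p)*1e3)
s=load('scene0.png');d=load('side0.png')
print('bar tri',[R.T@(x-N) for x in [tri(c,(506,94),s,(210+168/4,120+230/4))[0]]])
for n,f,p in [('bar s',s,(210+168/4,120+235/4)),('grip s',s,(210+88/4,120+240/4)),('lidtip s',s,(210+478/4,120+70/4)),('d bar',d,(260+208/4.4,160+72/4.4)),('d grip',d,(260+118/4.4,160+62/4.4))]: print(n,inplane(f,*p)*1e3)
st=read_state();print(st['tool_pos'],np.degrees(np.arctan2(st['orientation'][1,0],st['orientation'][0,0])))
E
```

```text
con [0.54233404 0.19404069 0.032     ]
[0.55870788 0.32695798 0.035     ]
-26.06284743541755 0.04768572522070127
-26.264921907980337 0.047541429165913855
bore [0.55938877 0.32768126 0.03      ]
bar [-78.16034599   0.         117.70069035]
griptip [-118.53306674    0.          119.73539891]
bar tri [array([-0.07959763,  0.00316445,  0.1115613 ])]
bar s [-80.32697305   0.         110.85133874]
grip s [-119.51290645    0.          112.93758413]
lidtip s [ 76.29595119   0.         185.40551339]
d bar [-7.56124211e+01 -1.11022302e-13  1.14513836e+02]
d grip [-121.08237825    0.          111.28947309]
[0.53512192 0.19850351 0.20513111] 66.86040558185861
```

```bash
python3 -m pendant '[95,-1,8,0,3,95,0,0,40,0,95,0,0,40,0,95,0,0,40,0,95,0,0,25,0,95,0,0,10,0,95,0,0,0,0]'
python3 - <<'E'
from h import *
c=snap('wrist','w2.png');print(onz(c,320,240,.03)); s=read_state(); print(s['tool_pos'])
for z in (.032,): print(proj(c,[.5418,.1942,z]),proj(c,s['tool_pos']))
E
```

```text
time: 1.7
tool_pos: [0.5466, 0.1922, 0.0459]
orientation: [[0.481, 0.877, 0.002], [0.877, -0.481, 0.0], [0.001, 0.001, -1.0]]
wrist_force: [0.1, -0.2, 0.5]
opening: 1.0
[0.52392779 0.20836559 0.03      ]
[0.54697703 0.19225377 0.04675172]
[[312.34899513 283.19756995]] [[313.98978039 305.890302  ]]
```

View pics/w2.png

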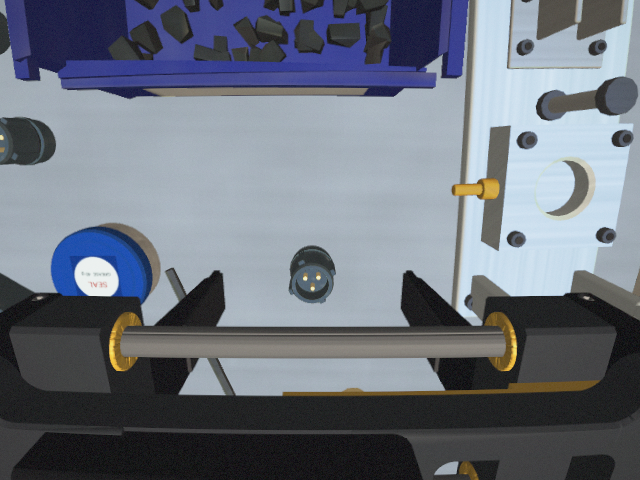

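```bash
python3 -m pendant '[95,-0.7,-5.4,4,-2.7,95,0,0,6,0,95,0,0,0,0]'
python3 - <<'E'
from h import *
c=snap('wrist','w3.png'); s=read_state(); print(s['tool_pos'],s['orientation'][:,0])
print(proj(c,[.5418,.1942,.032]),proj(c,s['tool_pos']))
im=c['pixels'];cv2.imwrite('pics/w3z.png',cv2.resize(im[250:330,220:420],None,fx=4,fy=4,interpolation=3))
# screws
cv2.imwrite('pics/w3y.png',cv2.resize(im[80:280,470:640],None,fx=3,fy=3,interpolation=3))
E
```

```text
time: 2.05
tool_pos: [0.5443, 0.1944, 0.0402]
orientation: [[0.443, 0.897, 0.008], [0.897, -0.443, 0.002], [0.005, 0.007, -1.0]]
wrist_force: [-0.0, 1.2, 0.2]
opening: 0.999
[0.54445713 0.19442218 0.0404938 ] [0.44251833 0.89674103 0.00574944]
[[310.9529977  293.41939737]] [[313.84516142 305.30136241]]
```

View pics/w3z.png

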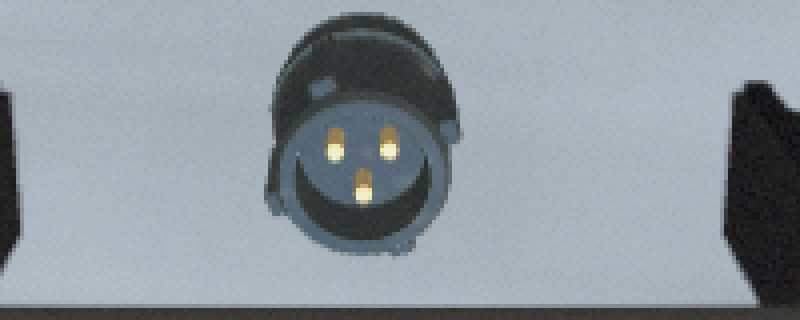

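View pics/w3y.png

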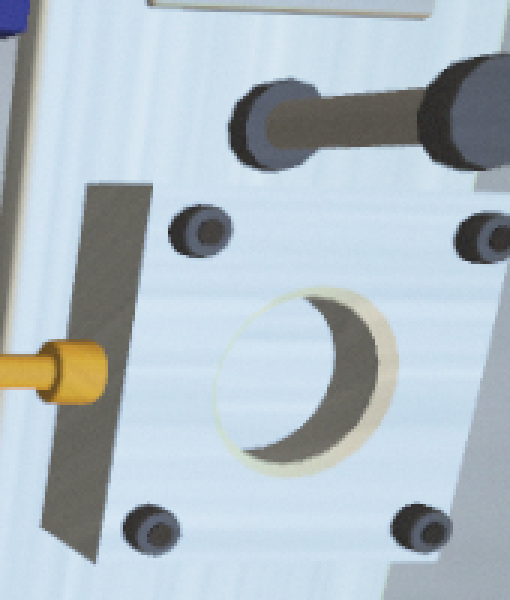

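```bash
python3 -m pendant '[95,-1.3,-2.5,4.5,0,95,0,0,0,0,10,0,0,0,0,10,0,0,0,0,10,0,0,0,0,10,0,0,0,0,10,0,0,0,0,10,0,0,0,0]'
python3 - <<'E'
from h import *
c=load('w3.png')
Q=np.array([onz(c,470+x/3,80+y/3,.035) for x,y in [(207,231),(494,238),(430,529),(157,531)]])
print(Q.mean(0)); ex=(Q[2]+Q[3]-Q[0]-Q[1])/2; print(np.degrees(np.arctan2(ex[1],ex[0])),np.linalg.norm(ex))
ey=(Q[1]+Q[2]-Q[0]-Q[3])/2; print(np.degrees(np.arctan2(ey[1],ey[0]))-90,np.linalg.norm(ey))
print(onz(c,470+307/3,80+382/3,.03))
c=snap('wrist','w4.png'); s=read_state(); print(s['tool_pos'],s['opening']*95)
im=c['pixels'];cv2.imwrite('pics/w4z.png',cv2.resize(im[250:330,220:420],None,fx=4,fy=4,interpolation=3))
E
```

```text
time: 2.9
tool_pos: [0.5425, 0.1944, 0.0372]
orientation: [[0.445, 0.895, 0.011], [0.895, -0.445, 0.003], [0.007, 0.009, -1.0]]
wrist_force: [-0.3, -0.6, 0.3]
opening: 0.549
[0.55867717 0.32704404 0.035     ]
-26.005996180156487 0.047442293211120166
-26.262436822711187 0.047608041918103125
[0.55907885 0.32770271 0.03      ]
[0.54252773 0.19443138 0.03725799] 48.6167589247955
```

View pics/w4z.png

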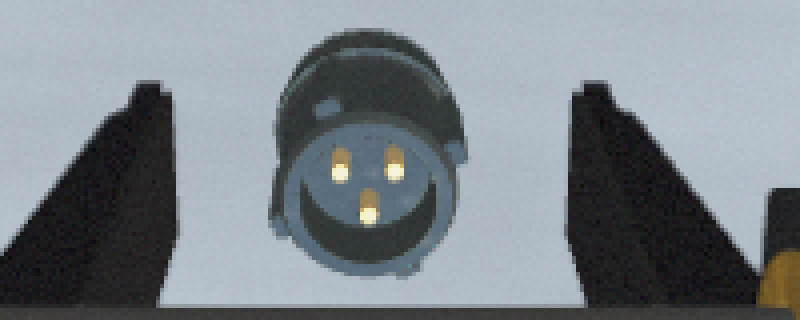

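```bash
python3 -m pendant '[10,0,0,0,0,10,0,0,0,0,10,0,0,0,0,10,0,0,0,0,10,0,0,0,0]'
python3 - <<'E'
from h import *
c=snap('wrist','w5.png'); s=read_state(); print(s['tool_pos'],s['opening']*95)
im=c['pixels'];cv2.imwrite('pics/w5z.png',cv2.resize(im[250:330,220:420],None,fx=4,fy=4,interpolation=3))
E
```

```text
time: 3.45
tool_pos: [0.5425, 0.1944, 0.0372]
orientation: [[0.445, 0.895, 0.011], [0.895, -0.445, 0.003], [0.007, 0.009, -1.0]]
wrist_force: [-0.7, 0.6, 0.0]
opening: 0.231
[0.54252966 0.19445182 0.0372281 ] 21.583916120104586
```

View pics/w5z.png

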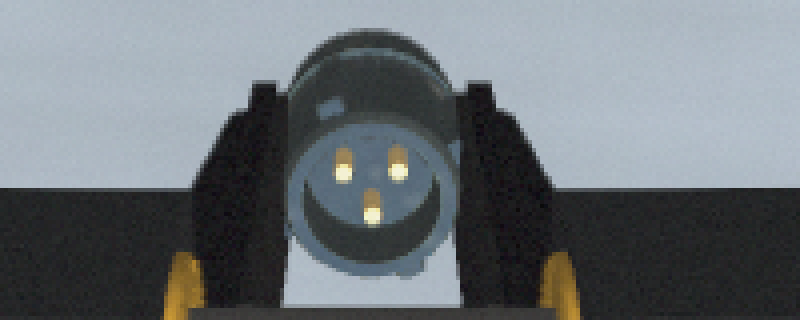

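```bash
python3 -m pendant '[10,0,0,-20,0,10,0,0,-35,0,10,0,-22,-5,0,10,0,-22,0,0,10,25,0,0,0,10,40,0,0,0,10,40,0,0,0,10,15,0,0,0,10,0,0,0,0,10,0,0,0,0]'
cat >> h.py <<'E'
Nc=np.array([.5587,.3270]);yaw=np.radians(-26.1)
def nest(p):
    d=np.array(p[:2])-Nc;c,s=np.cos(yaw),np.sin(yaw);return np.r_[c*d[0]+s*d[1],-s*d[0]+c*d[1],p[2]]*1e3
def st():
    s=read_state();o=s['orientation'];q=nest(s['tool_pos'])
    print('t',round(s['time'],2),'nest TCP mm',q.round(1),'yaw err',round(np.degrees(np.arctan2(o[1,0],o[0,0])-yaw)-90,2),'tilt',o[:2,2].round(4),'F',s['wrist_force'].round(1),'open',round(s['opening']*95.1,1),'j',s['joints'].round(0)); return s,q
E
python3 - <<'E'
from h import *
st();c=snap('wrist','w6.png')
snap('scene','s6.png');snap('side','d6.png')
E
```

```text
time: 4.5
tool_pos: [0.5552, 0.3249, 0.1001]
orientation: [[0.446, 0.895, 0.01], [0.895, -0.446, 0.002], [0.007, 0.008, -1.0]]
wrist_force: [-0.6, -0.4, -0.5]
opening: 0.23
t 4.5 nest TCP mm [ -2.3  -3.4 100.1] yaw err -0.41 tilt [0.0103 0.0025] F [-0.6 -0.4 -0.5] open 21.9 j [ 25.  38.  94.  -0.  47. -39.]
```

View pics/w6.png

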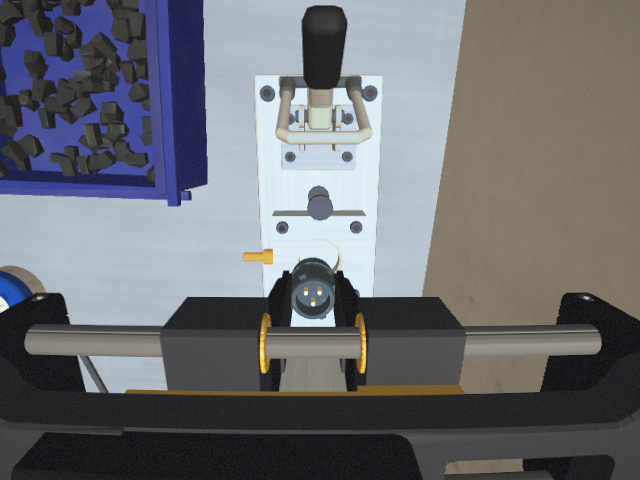

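```bash
python3 - <<'E'
from h import *
c=load('w6.png');im=c['pixels']
a=cv2.resize(im[190:330,240:400],None,fx=5,fy=4.2,interpolation=3)
a=cv2.resize(im[200:330,240:400],None,fx=4.5,fy=4.5,interpolation=3);cv2.imwrite('pics/w6z.png',a)
E
```

```text
(no output)
```

View pics/w6z.png

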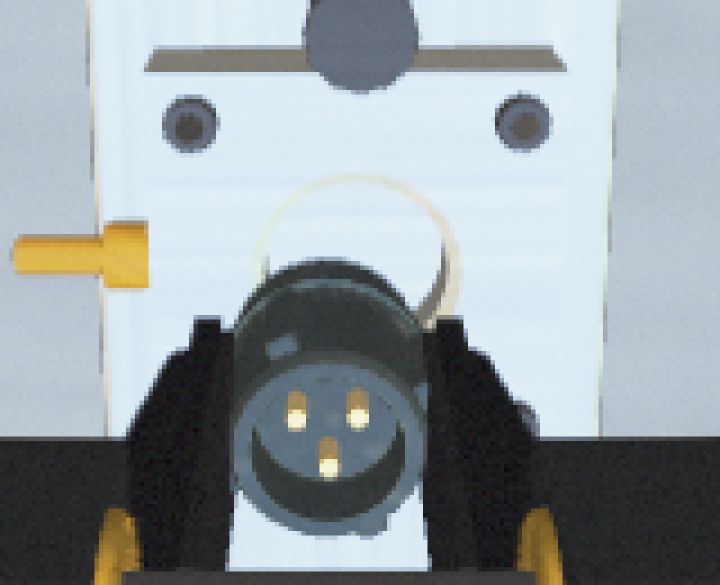

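```bash
python3 - <<'E'
from h import *
c=load('w6.png')
print('conn top',nest(onz(c,313.3,298.4,.095)))
for p in [(282.2,227.8),(356.4,227.4)]: print('screw',nest(onz(c,*p,.035)))
print('rim top',nest(onz(c,240+357/4.5,200+176/4.5,.03)))
print('rim L/R',nest(onz(c,240+255/4.5,200+262/4.5,.03)),nest(onz(c,240+464/4.5,200+262/4.5,.03)))
E
```

```text
conn top [-3.14812507 -3.51950608 95.        ]
screw [-24.11065057 -22.83963417  35.        ]
screw [-23.97253218  24.83449597  35.        ]
rim top [-14.92275322   1.11114792  30.        ]
rim L/R [ -1.66583605 -14.18111288  30.        ] [-1.37587506 17.13513382 30.        ]
```

```bash
python3 -m pendant '[10,4.6,3.0,0,0,10,0,0,15,0,10,0,0,8,0,10,0,0,0,0]'
python3 - <<'E'
from h import *
st();c=snap('wrist','w7.png');im=c['pixels']
a=cv2.resize(im[200:330,240:400],None,fx=4.5,fy=4.5,interpolation=3);cv2.imwrite('pics/w7z.png',a)
E
```

```text
time: 5.05
tool_pos: [0.5606, 0.3252, 0.0757]
orientation: [[0.449, 0.893, 0.01], [0.893, -0.449, 0.002], [0.007, 0.008, -1.0]]
wrist_force: [-0.7, 0.2, 0.2]
opening: 0.229
t 5.05 nest TCP mm [ 2.5 -0.8 75.7] yaw err -0.61 tilt [0.0101 0.0023] F [-0.7  0.2  0.2] open 21.8 j [ 24.  40.  94.  -0.  45. -39.]
```

View pics/w7z.png

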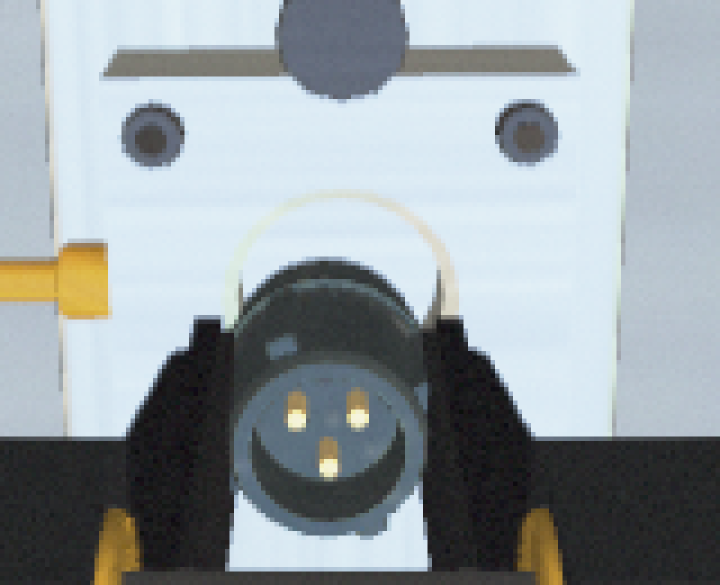

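```bash
python3 - <<'E'
from h import *
c=load('w7.png');f=lambda x,y:(240+x/4.5,200+y/4.5)
print('conn top',nest(onz(c,*f(330,443),.0705)))
for p in [(152,137),(528,134)]: print('screw',nest(onz(c,*f(*p),.035)))
print('rim top',nest(onz(c,*f(340,190),.03)))
print('rim L/R',nest(onz(c,*f(226,300),.03)),nest(onz(c,*f(459,300),.03)))
E
```

```text
conn top [ 1.63184836 -0.85488827 70.5       ]
screw [-24.06060096 -22.87492998  35.        ]
screw [-23.88407945  24.82685775  35.        ]
rim top [-15.28930456   0.96422189  30.        ]
rim L/R [ -0.0927659 -14.4477208  30.       ] [ 0.30639192 16.82250527 30.        ]
```

```bash
python3 -m pendant '[10,2.0,-1.5,0,0,10,0,0,0,0]'; python3 -c "
from h import *
st()"
```

```text
time: 5.3
tool_pos: [0.5601, 0.3278, 0.0759]
orientation: [[0.45, 0.893, 0.01], [0.893, -0.45, 0.002], [0.006, 0.008, -1.0]]
wrist_force: [-0.0, -0.0, 0.1]
opening: 0.235
t 5.3 nest TCP mm [ 0.9  1.3 75.9] yaw err -0.62 tilt [0.0099 0.0022] F [-0.  -0.   0.1] open 22.4 j [ 25.  40.  94.  -0.  45. -39.]
```

```bash
python3 -m pendant '[10,0,0,5,0,10,0,0,5,0,10,0,0,4,0,10,0,0,0,0]'; python3 -c "
from h import *
st()"
```

```text
time: 5.7
tool_pos: [0.5602, 0.3281, 0.0611]
orientation: [[0.449, 0.893, 0.011], [0.893, -0.449, 0.002], [0.007, 0.008, -1.0]]
wrist_force: [-0.4, 0.0, -0.2]
opening: 0.232
t 5.7 nest TCP mm [ 0.9  1.7 61.1] yaw err -0.59 tilt [0.0106 0.0025] F [-0.4  0.  -0.2] open 22.1 j [ 25.  41.  94.  -0.  44. -39.]
```

Entering the bore freely (tip now ~6 mm inside). Continue.

```bash
python3 -m pendant '[10,0,0,3,0,10,0,0,2,0,10,0,0,1.5,0,10,0,0,0,0]'; python3 -c "
from h import *
st()"
```

```text
time: 6.1
tool_pos: [0.5607, 0.3282, 0.0554]
orientation: [[0.449, 0.893, 0.012], [0.893, -0.449, 0.003], [0.008, 0.009, -1.0]]
wrist_force: [0.3, -0.1, -0.5]
opening: 0.229
t 6.1 nest TCP mm [ 1.3  2.  55.4] yaw err -0.59 tilt [0.0118 0.0029] F [ 0.3 -0.1 -0.5] open 21.8 j [ 25.  42.  95.  -0.  43. -39.]
```

```bash
python3 -m pendant '[10,0,0,1,0,10,0,0,1,0]'; python3 -c "
from h import *
st();snap('side','d8.png');c=snap('scene','s8.png')
cv2.imwrite('pics/s8z.png',cv2.resize(c['pixels'][100:250,210:410],None,fx=4,fy=4,interpolation=3))"
```

```text
time: 6.3
tool_pos: [0.561, 0.3283, 0.0551]
orientation: [[0.449, 0.893, 0.013], [0.893, -0.449, 0.003], [0.009, 0.01, -1.0]]
wrist_force: [-4.6, -1.8, 14.4]
opening: 0.23
t 6.3 nest TCP mm [ 1.5  2.2 55.1] yaw err -0.59 tilt [0.013  0.0033] F [-4.6 -1.8 14.4] open 21.9 j [ 25.  42.  95.  -0.  43. -39.]
```

View pics/s8z.png

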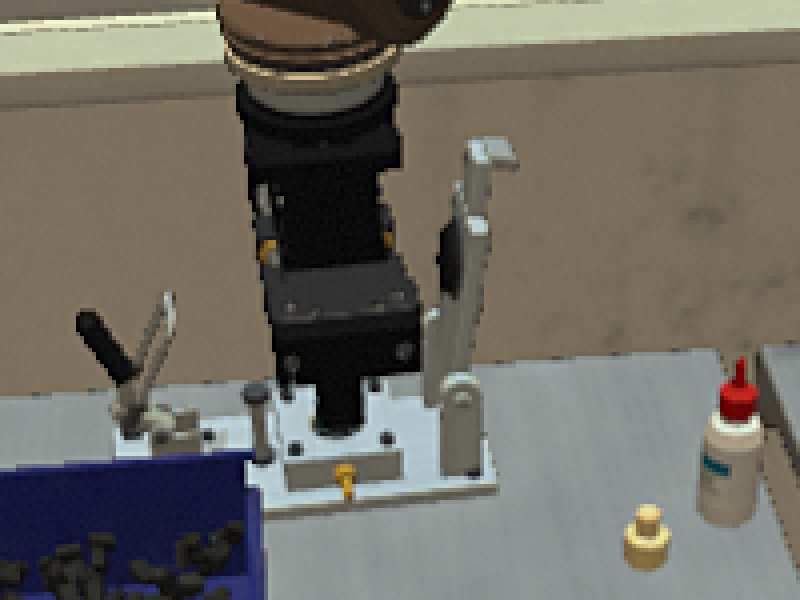

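```bash
python3 -m pendant '[50,0,0,0,0,50,0,0,0,0,50,0,0,0,0,50,0,0,0,0]'; python3 -m pendant '[50,0,0,-5,0,50,0,0,-15,0,50,0,0,-40,0,50,0,0,-45,0,50,0,0,-20,0,50,0,0,0,0]'; python3 -c "
from h import *
st();c=snap('wrist','w9.png')"
```

```text
time: 6.8
tool_pos: [0.561, 0.3283, 0.0551]
orientation: [[0.449, 0.893, 0.013], [0.893, -0.449, 0.003], [0.009, 0.01, -1.0]]
wrist_force: [0.3, -0.0, 0.1]
opening: 0.499
time: 7.4
tool_pos: [0.5591, 0.3278, 0.1881]
orientation: [[0.449, 0.893, 0.013], [0.893, -0.449, 0.003], [0.009, 0.01, -1.0]]
wrist_force: [0.2, -0.3, -0.5]
opening: 0.527
t 7.4 nest TCP mm [  0.    0.9 188.1] yaw err -0.59 tilt [0.013  0.0034] F [ 0.2 -0.3 -0.5] open 50.1 j [ 25.  32.  89.  -0.  58. -39.]
```

View pics/w9.png

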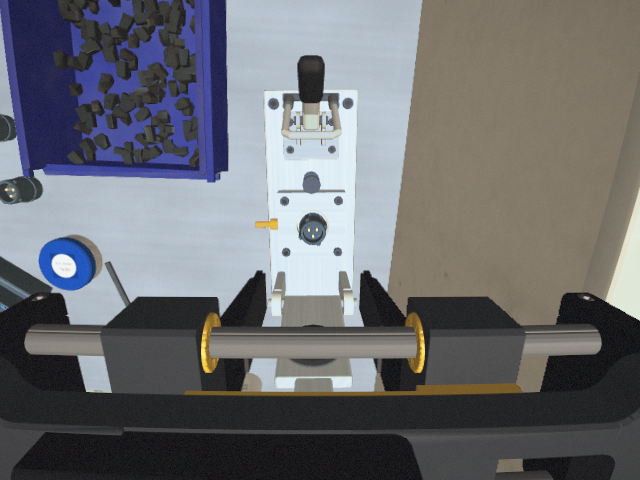

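```bash
sed -i 's/Nc=np.array(\[.5587,.3270\])/Nc=np.array([.5596,.3280])/' h.py; python3 -m pendant '[27,0,0,-30,0,27,0,0,-25,0,27,0,30,0,-0.6,27,0,45,0,0,27,0,40,0,0,27,0,10,0,0,27,0,0,0,0]'; python3 -c "
from h import *
st();c=snap('scene','s10.png');snap('wrist','w10.png')
cv2.imwrite('pics/s10z.png',cv2.resize(c['pixels'][60:210,230:430],None,fx=4,fy=4,interpolation=3))"
```

```text
time: 8.15
tool_pos: [0.6708, 0.2701, 0.2368]
orientation: [[0.438, 0.899, 0.001], [0.899, -0.438, -0.001], [-0.0, 0.001, -1.0]]
wrist_force: [-0.6, 0.3, -0.0]
opening: 0.285
t 8.15 nest TCP mm [125.3  -3.1 236.8] yaw err 0.15 tilt [ 0.0011 -0.001 ] F [-0.6  0.3 -0. ] open 27.1 j [ 17.  36.  73.  -0.  70. -47.]
```

View pics/s10z.png

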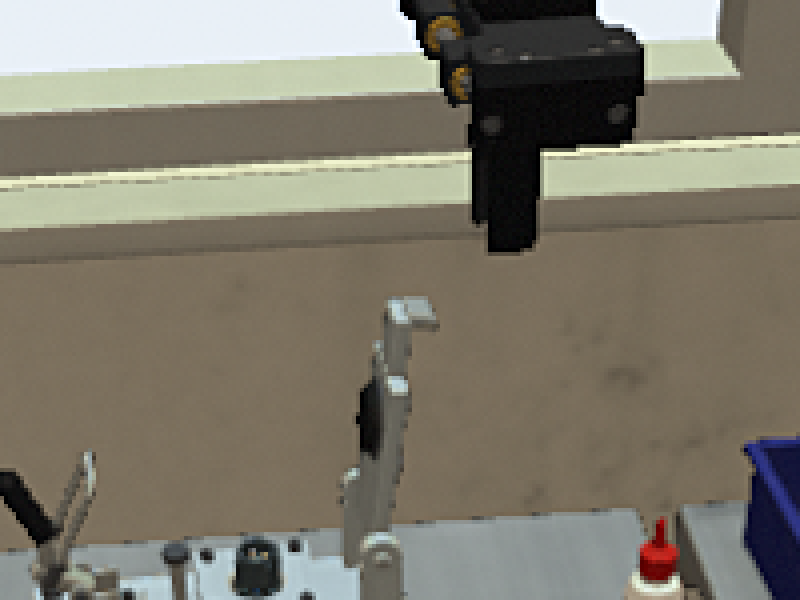

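View pics/w10.png

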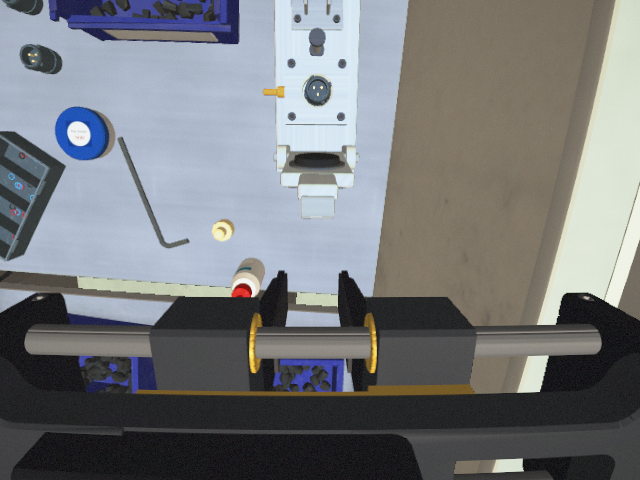

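```bash
python3 -m pendant '[27,2.5,0,30,0,27,0,0,35,0,27,0,-5,8,0,27,0,-15,0,0,27,0,-8,0,0,27,0,0,0,0]'; python3 -c "
from h import *
st();c=snap('scene','s11.png');snap('wrist','w11.png')
cv2.imwrite('pics/s11z.png',cv2.resize(c['pixels'][60:210,230:430],None,fx=4,fy=4,interpolation=3))"
```

```text
time: 8.85
tool_pos: [0.6385, 0.2909, 0.1649]
orientation: [[0.431, 0.902, 0.001], [0.902, -0.431, -0.001], [-0.0, 0.001, -1.0]]
wrist_force: [0.3, -2.9, -3.4]
opening: 0.285
t 8.85 nest TCP mm [ 87.2   1.4 164.9] yaw err 0.55 tilt [ 0.0012 -0.0007] F [ 0.3 -2.9 -3.4] open 27.1 j [ 19.  38.  81.  -0.  60. -45.]
```

View pics/s11z.png

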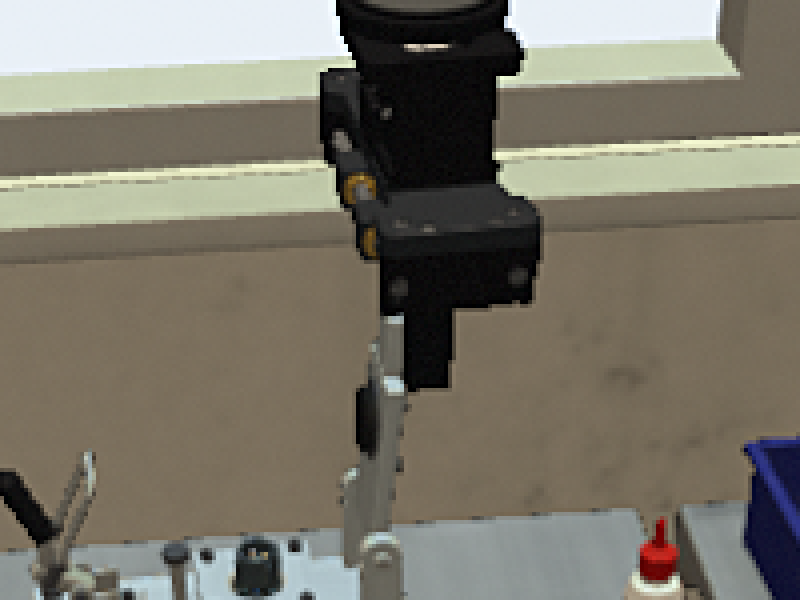

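View pics/w11.png

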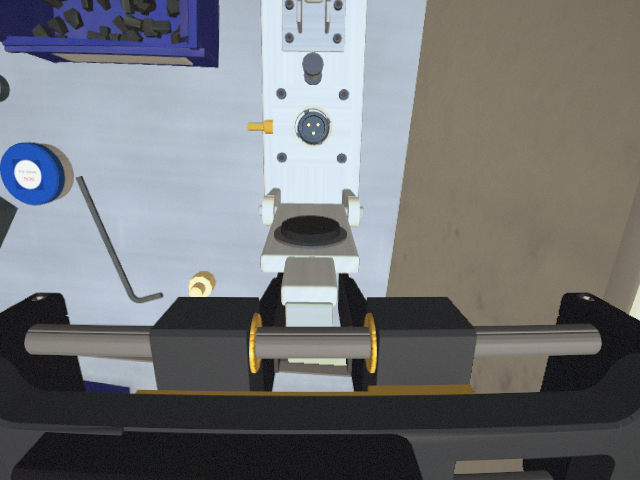

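```bash
python3 -m pendant '[27,0,2,7,0,27,0,-12,0,-0.5,27,0,-12,1,0,27,0,-12,2,0,27,0,0,0,0]'; python3 -c "
from h import *
st();c=snap('scene','s12.png')
cv2.imwrite('pics/s12z.png',cv2.resize(c['pixels'][60:210,230:430],None,fx=4,fy=4,interpolation=3))"
```

```text
time: 9.45
tool_pos: [0.6081, 0.3059, 0.1561]
orientation: [[0.425, 0.905, 0.007], [0.905, -0.425, 0.002], [0.004, 0.005, -1.0]]
wrist_force: [1.1, -0.2, -0.3]
opening: 0.281
t 9.45 nest TCP mm [ 53.2   1.4 156.1] yaw err 0.97 tilt [0.0066 0.0016] F [ 1.1 -0.2 -0.3] open 26.7 j [ 21.  37.  86.  -0.  57. -44.]
```

View pics/s12z.png

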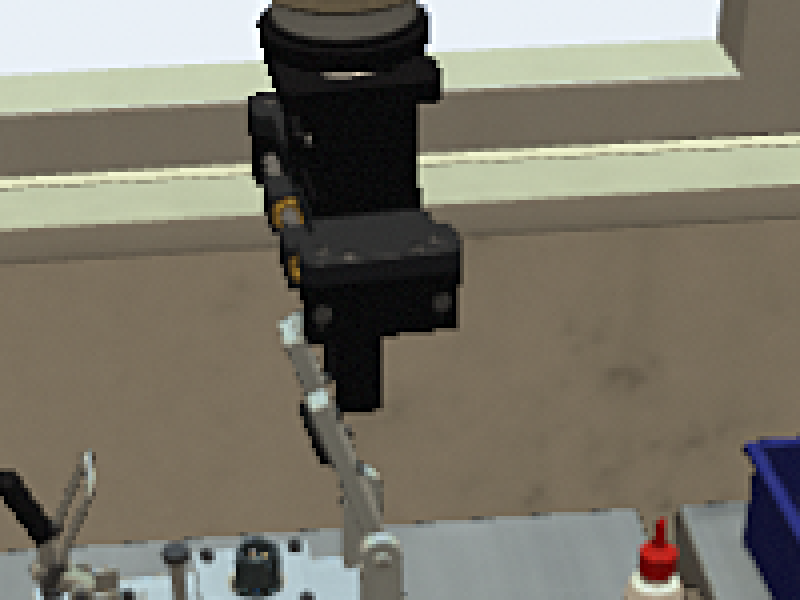

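```bash
python3 -m pendant '[27,0,-8,3,1,27,0,-8,4,0,27,0,-9,6,0,27,0,-8,6,0,27,0,-7,8,0,27,0,-6,8,0,27,0,0,0,0]'; python3 -c "
from h import *
st();c=snap('scene','s13.png')
cv2.imwrite('pics/s13z.png',cv2.resize(c['pixels'][60:210,230:430],None,fx=4,fy=4,interpolation=3))"
```

```text
time: 10.2
tool_pos: [0.5635, 0.3277, 0.1173]
orientation: [[0.442, 0.897, 0.006], [0.897, -0.442, 0.001], [0.004, 0.005, -1.0]]
wrist_force: [0.1, 0.5, 0.4]
opening: 0.281
t 10.2 nest TCP mm [  3.6   1.4 117.3] yaw err -0.11 tilt [0.0061 0.0012] F [0.1 0.5 0.4] open 26.8 j [ 24.  37.  92.  -0.  50. -39.]
```

View pics/s13z.png

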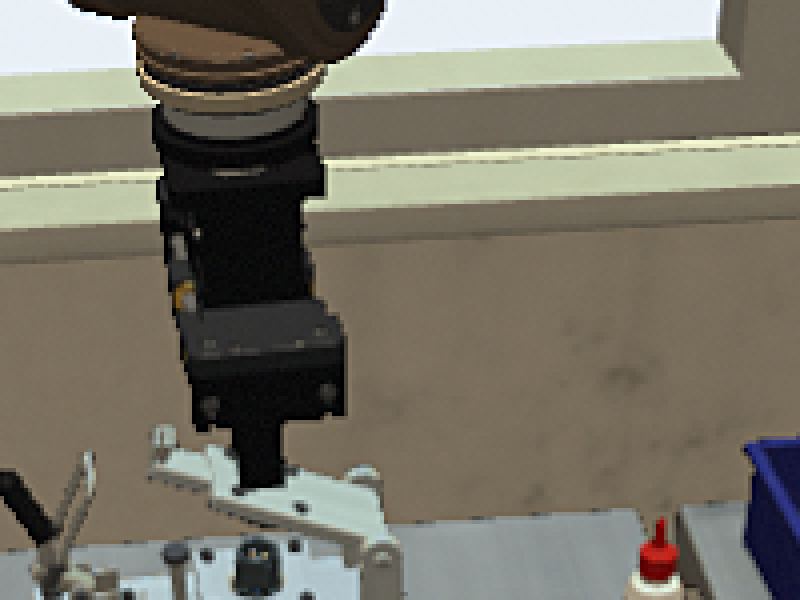

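```bash
python3 -m pendant '[27,0,-3,7,0,27,0,-2,7,0,27,0,-1,7,0,27,0,-1,5,0,27,0,0,3,0,27,0,0,0,0]'; python3 -c "
from h import *
st()"
```

```text
time: 10.85
tool_pos: [0.5579, 0.3309, 0.0862]
orientation: [[0.442, 0.897, 0.007], [0.897, -0.442, 0.002], [0.005, 0.005, -1.0]]
wrist_force: [0.4, 0.5, 0.6]
opening: 0.285
t 10.85 nest TCP mm [-2.8  1.9 86.2] yaw err -0.16 tilt [0.0066 0.0018] F [0.4 0.5 0.6] open 27.1 j [ 25.  39.  94.  -0.  47. -39.]
```

```bash
python3 -m pendant '[27,0,0,1,0,27,0,0,1,0]'; python3 -c "
from h import *
st()"
```

```text
time: 11.05
tool_pos: [0.558, 0.3309, 0.0858]
orientation: [[0.443, 0.897, 0.007], [0.897, -0.443, 0.002], [0.005, 0.005, -1.0]]
wrist_force: [-5.5, -3.0, 13.9]
opening: 0.285
t 11.05 nest TCP mm [-2.7  1.9 85.8] yaw err -0.17 tilt [0.0069 0.002 ] F [-5.5 -3.  13.9] open 27.1 j [ 25.  39.  94.  -0.  47. -39.]
```

```bash
python3 -m pendant '[27,0,0,-25,0,27,0,-20,-35,0,27,0,-40,-20,0,27,0,-40,0,0,27,-1,-8,0,0,27,0,0,0,0]'; python3 -c "
from h import *
st();c=snap('wrist','w14.png');c=snap('scene','s14.png')
cv2.imwrite('pics/s14z.png',cv2.resize(c['pixels'][80:230,190:390],None,fx=4,fy=4,interpolation=3))"
```

```text
time: 11.65
tool_pos: [0.4588, 0.3783, 0.1694]
orientation: [[0.445, 0.896, 0.009], [0.896, -0.445, 0.004], [0.007, 0.007, -1.0]]
wrist_force: [-0.0, -0.4, -0.3]
opening: 0.285
t 11.65 nest TCP mm [-112.7    0.8  169.4] yaw err -0.29 tilt [0.0091 0.0036] F [-0.  -0.4 -0.3] open 27.1 j [ 33.  30.  98.  -0.  52. -30.]
```

View pics/s14z.png

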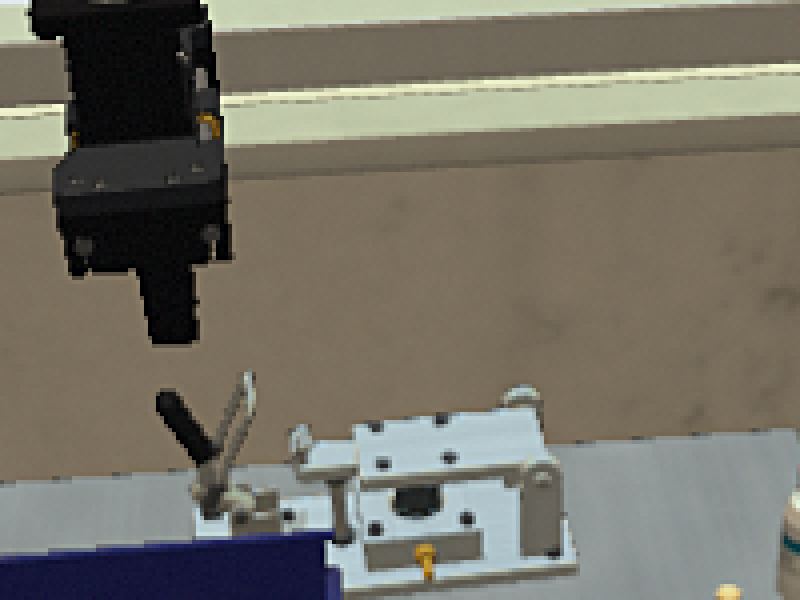

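View pics/w14.png

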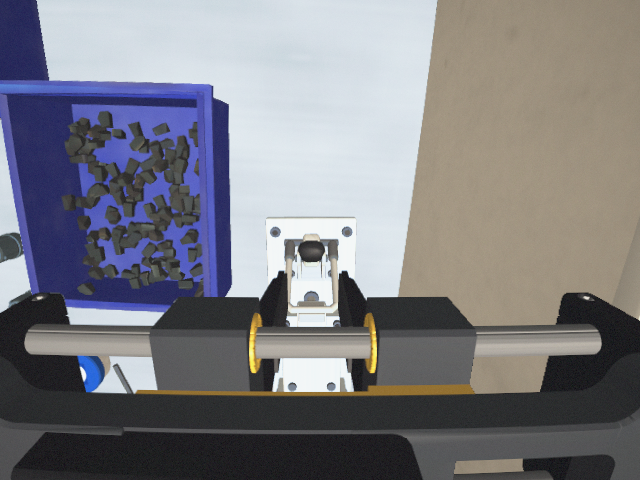

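```bash
python3 -m pendant '[27,0,0,18,0,27,0,2,18,-0.3,27,0,2,5,0,27,0,0,0,0]'; python3 -c "
from h import *
st();c=snap('wrist','w15.png');c=snap('scene','s15.png')
cv2.imwrite('pics/s15z.png',cv2.resize(c['pixels'][80:230,190:390],None,fx=4,fy=4,interpolation=3))"
```

```text
time: 12.15
tool_pos: [0.4686, 0.3739, 0.1257]
orientation: [[0.445, 0.896, 0.009], [0.896, -0.445, 0.003], [0.007, 0.007, -1.0]]
wrist_force: [0.9, -0.4, -0.3]
opening: 0.287
t 12.15 nest TCP mm [-101.9    1.2  125.7] yaw err -0.31 tilt [0.0092 0.0031] F [ 0.9 -0.4 -0.3] open 27.3 j [ 32.  33. 100.  -0.  47. -31.]
```

View pics/s15z.png

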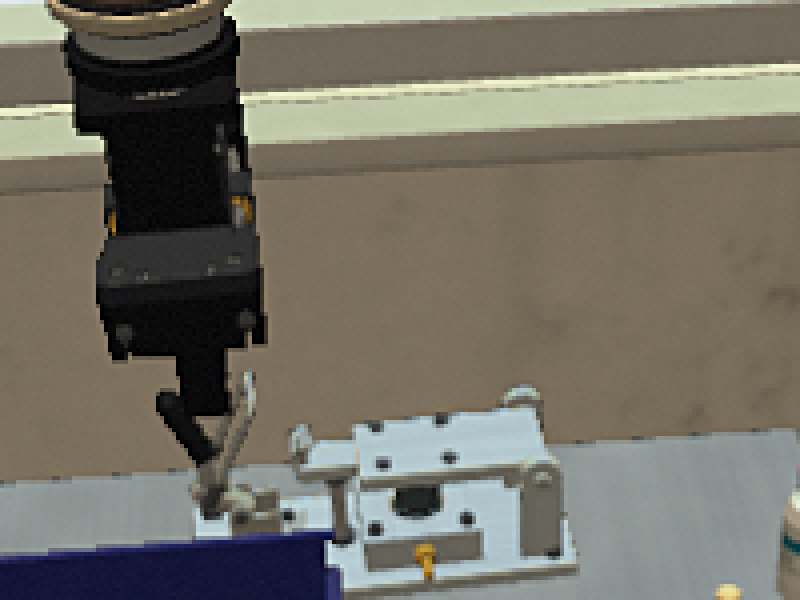

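View pics/w15.png

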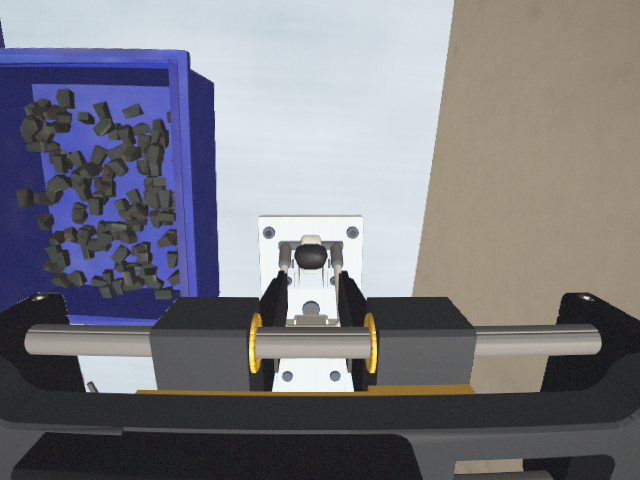

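```bash
python3 -m pendant '[27,0,6,0,0,27,0,7,2,0,27,0,7,4,0,27,0,0,0,0]'; python3 -c "
from h import *
st();c=snap('scene','s16.png')
cv2.imwrite('pics/s16z.png',cv2.resize(c['pixels'][80:230,190:390],None,fx=4,fy=4,interpolation=3))"
```

```text
time: 12.65
tool_pos: [0.489, 0.3648, 0.1223]
orientation: [[0.445, 0.896, 0.013], [0.896, -0.445, 0.005], [0.011, 0.009, -1.0]]
wrist_force: [0.8, -0.0, -0.0]
opening: 0.285
t 12.65 nest TCP mm [-79.6   2.  122.3] yaw err -0.3 tilt [0.0129 0.0053] F [ 0.8 -0.  -0. ] open 27.1 j [ 31.  34.  98.  -0.  47. -33.]
```

View pics/s16z.png

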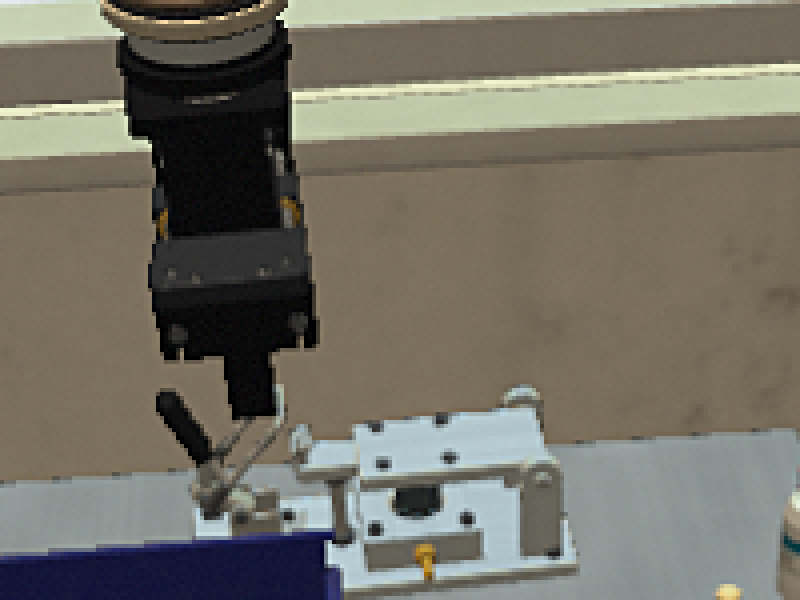

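```bash
python3 -m pendant '[27,-1,3,5,0,27,0,3,6,0,27,0,2,6,0,27,0,2,5,0,27,0,0,0,0]'; python3 -c "
from h import *
st();c=snap('scene','s17.png')
cv2.imwrite('pics/s17z.png',cv2.resize(c['pixels'][80:230,190:390],None,fx=4,fy=4,interpolation=3))"
```

```text
time: 13.2
tool_pos: [0.4979, 0.3594, 0.0984]
orientation: [[0.444, 0.896, 0.013], [0.896, -0.444, 0.005], [0.01, 0.009, -1.0]]
wrist_force: [0.6, -0.4, 0.3]
opening: 0.284
t 13.2 nest TCP mm [-69.2   1.1  98.4] yaw err -0.28 tilt [0.0126 0.0053] F [ 0.6 -0.4  0.3] open 27.0 j [ 30.  36.  99.  -0.  45. -34.]
```

View pics/s17z.png

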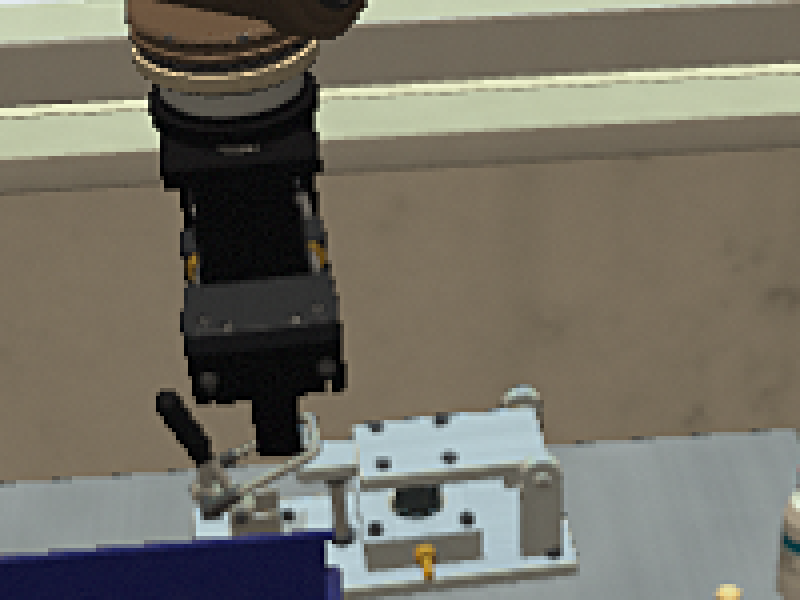

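```bash
python3 -m pendant '[27,0,2,4,0,27,0,2,4,0,27,0,0,2,0,27,0,0,0,0]'; python3 -c "
from h import *
st();c=snap('scene','s18.png')
cv2.imwrite('pics/s18z.png',cv2.resize(c['pixels'][80:230,190:390],None,fx=4,fy=4,interpolation=3))"
```

```text
time: 13.65
tool_pos: [0.5021, 0.358, 0.0885]
orientation: [[0.444, 0.896, 0.014], [0.896, -0.444, 0.006], [0.011, 0.01, -1.0]]
wrist_force: [-0.6, 0.9, 3.3]
opening: 0.286
t 13.65 nest TCP mm [-64.8   1.6  88.5] yaw err -0.26 tilt [0.0137 0.0059] F [-0.6  0.9  3.3] open 27.2 j [ 29.  37.  99.  -0.  43. -34.]
```

View pics/s18z.png

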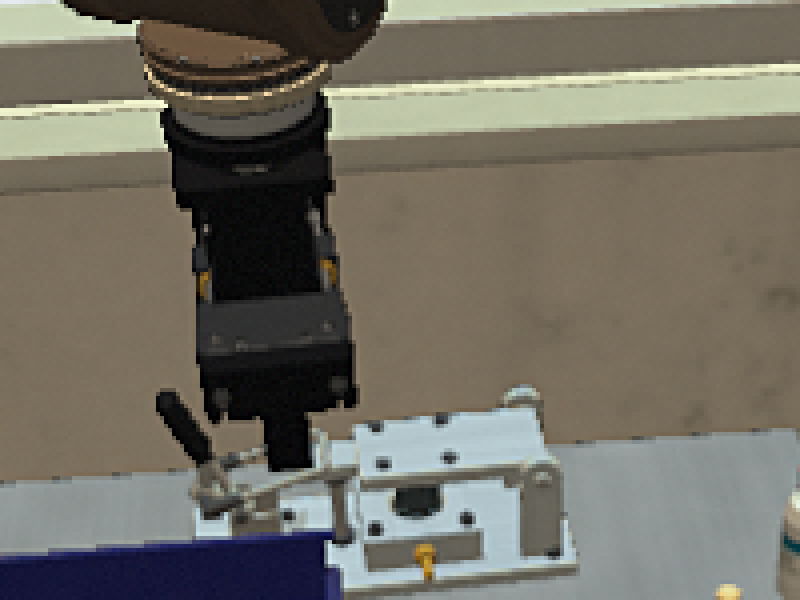

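```bash
python3 -m pendant '[27,0,1,1,0,27,0,0,1,0]'; python3 -c "
from h import *
st()"; python3 -m pendant '[27,0,0,-10,0,27,0,0,-30,0,27,0,0,-35,0,27,0,-10,-5,0,27,0,0,0,0]'; python3 -c "
from h import *
st();c=snap('wrist','w19.png');c=snap('scene','s19.png')
cv2.imwrite('pics/s19z.png',cv2.resize(c['pixels'][120:230,220:380],None,fx=5,fy=5,interpolation=3))"
```

```text
time: 13.9
tool_pos: [0.5025, 0.358, 0.0877]
orientation: [[0.444, 0.896, 0.013], [0.896, -0.444, 0.007], [0.012, 0.009, -1.0]]
wrist_force: [-3.2, -1.9, 13.0]
opening: 0.283
t 13.9 nest TCP mm [-64.5   1.8  87.7] yaw err -0.26 tilt [0.0133 0.0066] F [-3.2 -1.9 13. ] open 26.9 j [ 29.  37.  99.  -0.  43. -34.]
time: 14.4
tool_pos: [0.4917, 0.3618, 0.1714]
orientation: [[0.444, 0.896, 0.012], [0.896, -0.444, 0.006], [0.011, 0.008, -1.0]]
wrist_force: [-0.1, -0.3, -0.3]
opening: 0.281
t 14.4 nest TCP mm [-75.8   0.5 171.4] yaw err -0.26 tilt [0.0124 0.0061] F [-0.1 -0.3 -0.3] open 26.7 j [ 30.  30.  96.  -0.  53. -33.]
```

View pics/s19z.png

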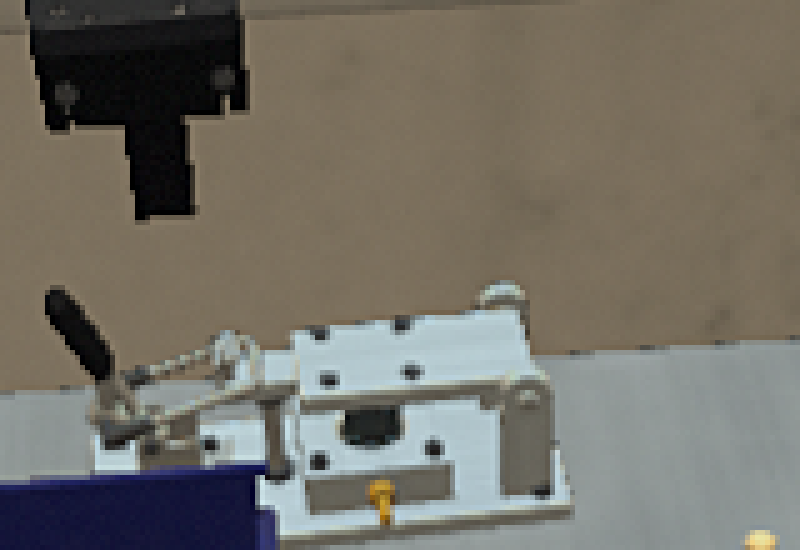

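View pics/w19.png

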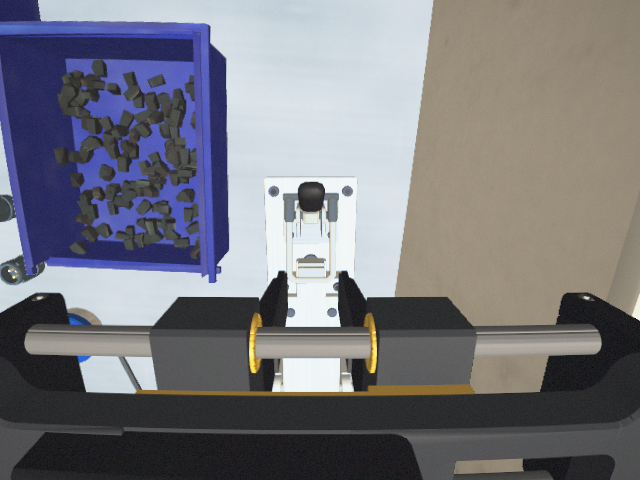

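```bash
python3 -m pendant '[0,0,-4,10,0,0,0,-3,15,0,0,0,0,10,0,0,0,0,0,0,0,0,0,0,0]'; python3 -c "
from h import *
st();c=load('w1.png');s=load('scene0.png');print(tri(c,(382,137),s,(274,214)))
c=snap('scene','s20.png');snap('wrist','w20.png')
cv2.imwrite('pics/s20z.png',cv2.resize(c['pixels'][120:230,200:360],None,fx=5,fy=5,interpolation=3))"
```

```text
time: 15.0
tool_pos: [0.485, 0.3638, 0.1281]
orientation: [[0.444, 0.896, 0.006], [0.896, -0.444, 0.002], [0.004, 0.004, -1.0]]
wrist_force: [0.5, 1.3, 0.5]
opening: 0.003
t 15.0 nest TCP mm [-82.7  -0.7 128.1] yaw err -0.29 tilt [0.0056 0.0018] F [0.5 1.3 0.5] open 0.3 j [ 31.  33.  98.  -0.  48. -33.]
(array([0.48397592, 0.2800938 , 0.07183517]), np.float64(0.0016891059287023164))
```

View pics/s20z.png

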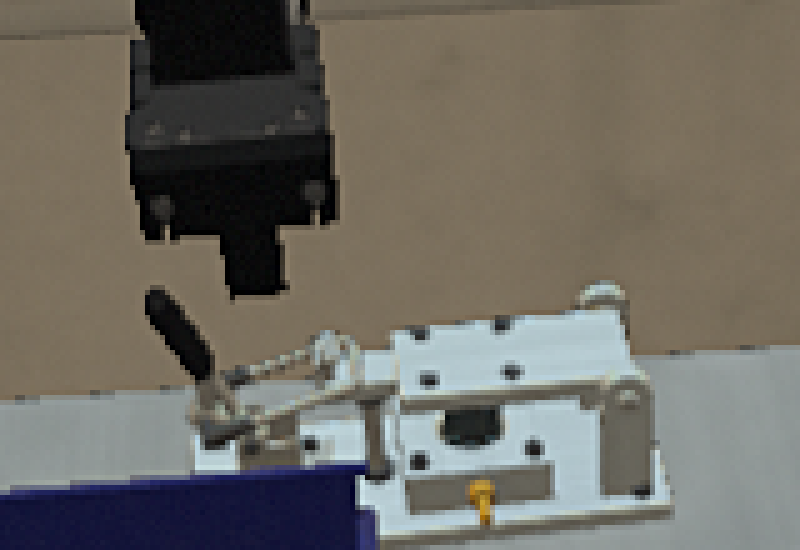

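View pics/w20.png

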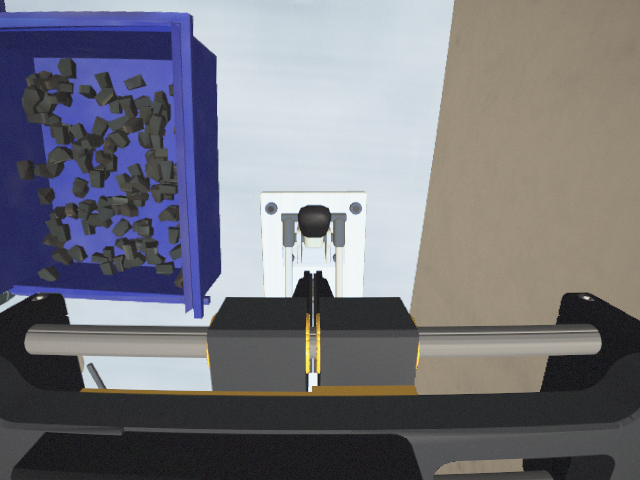

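```bash
python3 -m pendant '[0,1.5,-6,5,0,0,0,-6,2,0,0,0,-8,1,0,0,0,-8,3,0,0,0,0,0,0]'; python3 -c "
from h import *
st();c=snap('scene','s21.png')
cv2.imwrite('pics/s21z.png',cv2.resize(c['pixels'][120:230,200:360],None,fx=5,fy=5,interpolation=3))"
```

```text
time: 15.6
tool_pos: [0.4588, 0.3791, 0.1178]
orientation: [[0.445, 0.896, 0.008], [0.896, -0.445, 0.003], [0.007, 0.006, -1.0]]
wrist_force: [-0.4, 0.3, 0.4]
opening: 0.005
t 15.6 nest TCP mm [-113.     1.6  117.8] yaw err -0.3 tilt [0.0081 0.0033] F [-0.4  0.3  0.4] open 0.4 j [ 33.  33. 100.  -0.  46. -30.]
```

View pics/s21z.png

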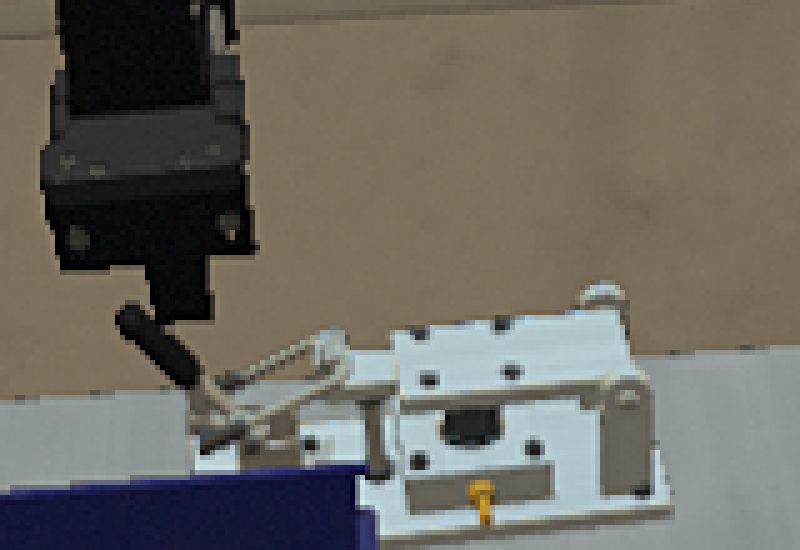

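```bash
python3 -m pendant '[0,0,-7,5,0,0,0,-7,5,0,0,0,-5,5,0,0,0,0,0,0]'; python3 -c "
from h import *
st();c=snap('scene','s22.png');snap('wrist','w22.png')
cv2.imwrite('pics/s22z.png',cv2.resize(c['pixels'][120:230,200:360],None,fx=5,fy=5,interpolation=3))"
```

```text
time: 16.05
tool_pos: [0.4419, 0.3883, 0.1021]
orientation: [[0.445, 0.896, 0.011], [0.896, -0.445, 0.004], [0.009, 0.008, -1.0]]
wrist_force: [1.9, -0.4, 0.6]
opening: 0.007
t 16.05 nest TCP mm [-132.2    2.4  102.1] yaw err -0.29 tilt [0.0107 0.0042] F [ 1.9 -0.4  0.6] open 0.7 j [ 35.  34. 102.  -0.  43. -29.]
```

View pics/s22z.png

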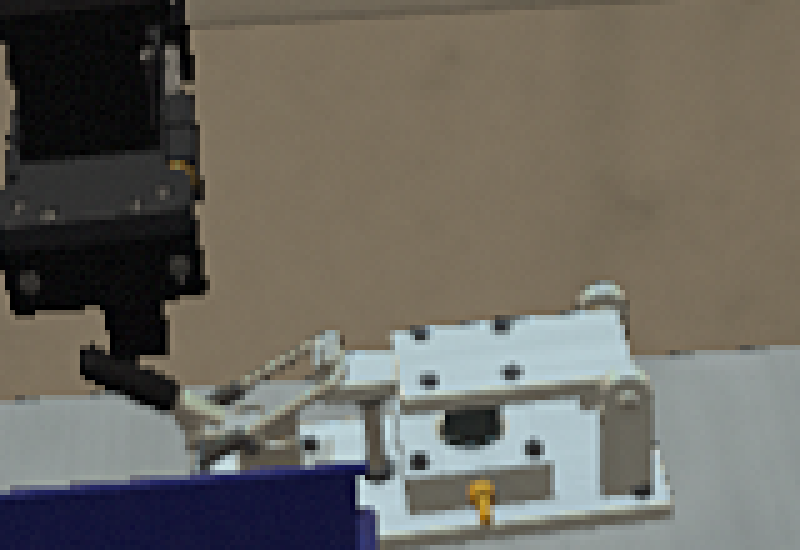

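View pics/w22.png

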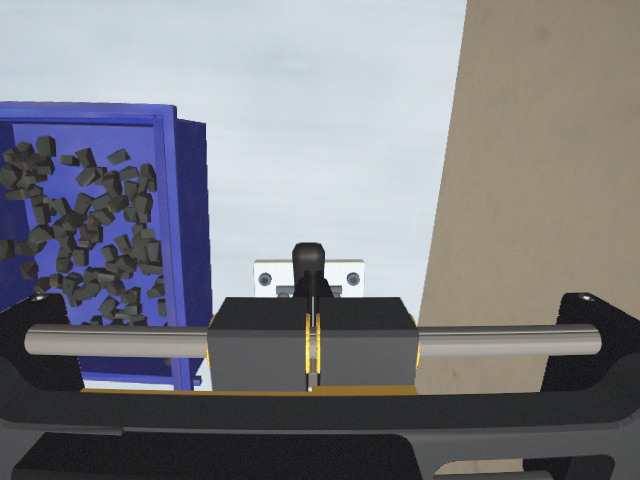

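```bash
python3 -m pendant '[0,0,-5,6,0,0,0,-4,6,0,0,0,-2,6,0,0,0,-1,6,0,0,0,0,0,0]'; python3 -c "
from h import *
st();c=snap('scene','s23.png')
cv2.imwrite('pics/s23z.png',cv2.resize(c['pixels'][120:230,200:360],None,fx=5,fy=5,interpolation=3))"
```

```text
time: 16.65
tool_pos: [0.4309, 0.394, 0.0768]
orientation: [[0.446, 0.895, 0.01], [0.895, -0.446, 0.005], [0.009, 0.007, -1.0]]
wrist_force: [0.4, -0.0, 0.8]
opening: 0.001
t 16.65 nest TCP mm [-144.6    2.7   76.8] yaw err -0.36 tilt [0.0104 0.0047] F [ 0.4 -0.   0.8] open 0.1 j [ 36.  36. 104.  -0.  40. -27.]
```

View pics/s23z.png

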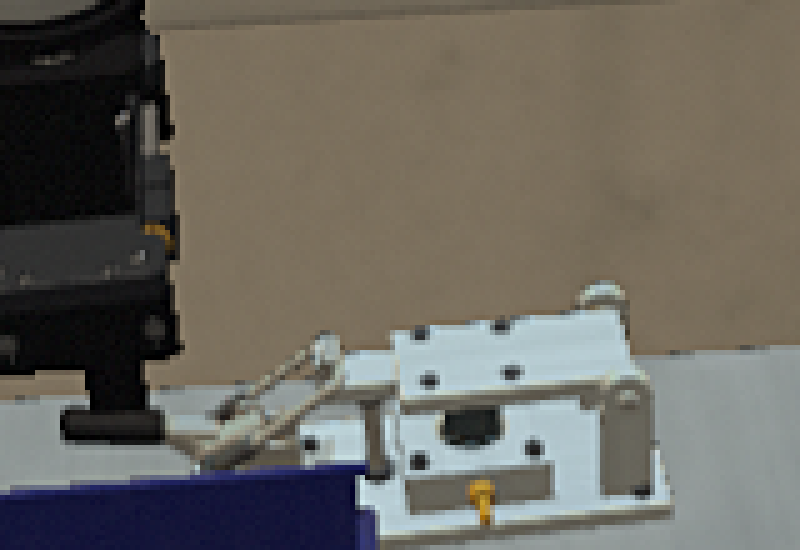

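```bash
python3 -c "
from h import *
c=snap('side','d23.png')
cv2.imwrite('pics/d23z.png',cv2.resize(c['pixels'][150:270,250:400],None,fx=5,fy=5,interpolation=3))"
```

```text
(no output)
```

View pics/d23z.png

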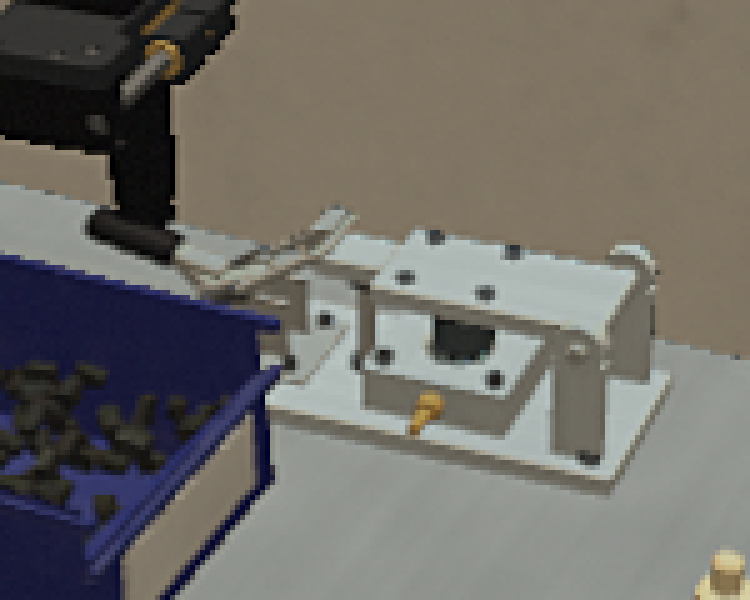

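```bash
python3 -m pendant '[0,0,-2,5,0,0,0,-1,6,0,0,0,-3,6,0,0,0,-2,5,0,0,0,0,3,0,0,0,0,0,0]'; python3 -c "
from h import *
st();c=snap('scene','s24.png')
cv2.imwrite('pics/s24z.png',cv2.resize(c['pixels'][120:230,200:360],None,fx=5,fy=5,interpolation=3))"
```

```text
time: 17.35
tool_pos: [0.4242, 0.398, 0.0522]
orientation: [[0.445, 0.895, 0.012], [0.895, -0.445, 0.005], [0.01, 0.009, -1.0]]
wrist_force: [-3.0, -4.5, 14.0]
opening: 0.005
t 17.35 nest TCP mm [-152.4    3.2   52.2] yaw err -0.35 tilt [0.0124 0.0054] F [-3.  -4.5 14. ] open 0.5 j [ 37.  38. 105.  -0.  36. -27.]
```

View pics/s24z.png

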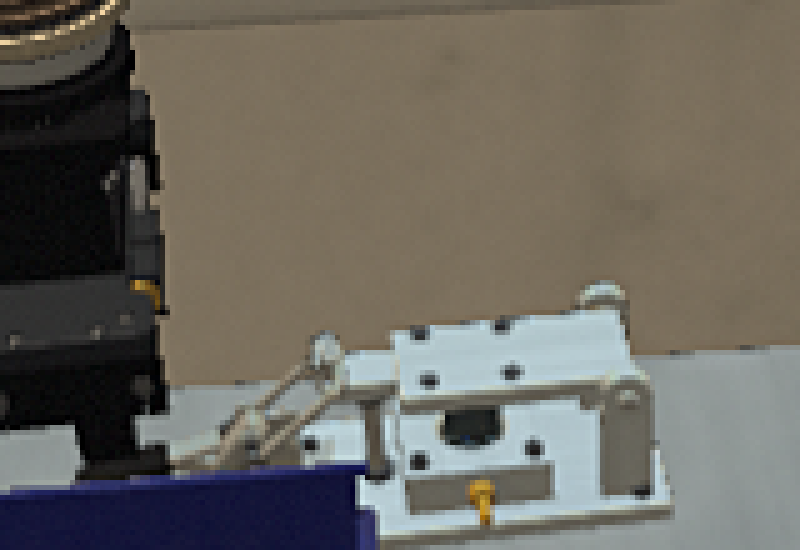

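```bash
python3 -m pendant '[0,0,-2,1,0,0,0,0,1.5,0]'; python3 -c "
from h import *
st()"; python3 -m pendant '[0,0,0,-8,0,0,0,0,-25,0,0,0,0,-40,0,0,0,0,-40,0,0,0,0,0,0,0,0,0,0,0]'; python3 -c "
from h import *
st();c=snap('wrist','w25.png');c2=snap('scene','s25.png');d=snap('side','d25.png')
cv2.imwrite('pics/w25z.png',cv2.resize(c['pixels'][150:330,220:400],None,fx=3.3,fy=3.3,interpolation=3))
cv2.imwrite('pics/s25z.png',cv2.resize(c2['pixels'][120:230,200:360],None,fx=5,fy=5,interpolation=3))
cv2.imwrite('pics/d25z.png',cv2.resize(d['pixels'][150:270,250:400],None,fx=5,fy=5,interpolation=3))"
```

```text
time: 17.6
tool_pos: [0.4233, 0.3991, 0.0516]
orientation: [[0.445, 0.895, 0.016], [0.895, -0.445, 0.007], [0.013, 0.011, -1.0]]
wrist_force: [-6.7, -3.1, 22.7]
opening: 0.007
t 17.6 nest TCP mm [-153.7    3.9   51.6] yaw err -0.33 tilt [0.0155 0.0068] F [-6.7 -3.1 22.7] open 0.6 j [ 37.  38. 105.  -0.  36. -26.]
time: 18.2
tool_pos: [0.4207, 0.3984, 0.1676]
orientation: [[0.445, 0.895, 0.014], [0.896, -0.445, 0.006], [0.011, 0.01, -1.0]]
wrist_force: [-0.2, -0.4, -0.9]
opening: 0.002
t 18.2 nest TCP mm [-155.7    2.1  167.6] yaw err -0.32 tilt [0.0136 0.0057] F [-0.2 -0.4 -0.9] open 0.2 j [ 37.  28. 101.  -0.  50. -26.]
```

View pics/s25z.png

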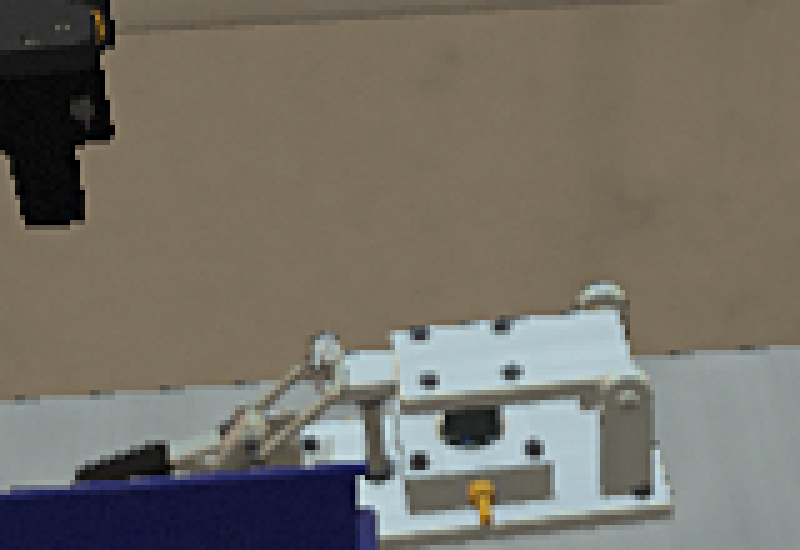

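View pics/d25z.png

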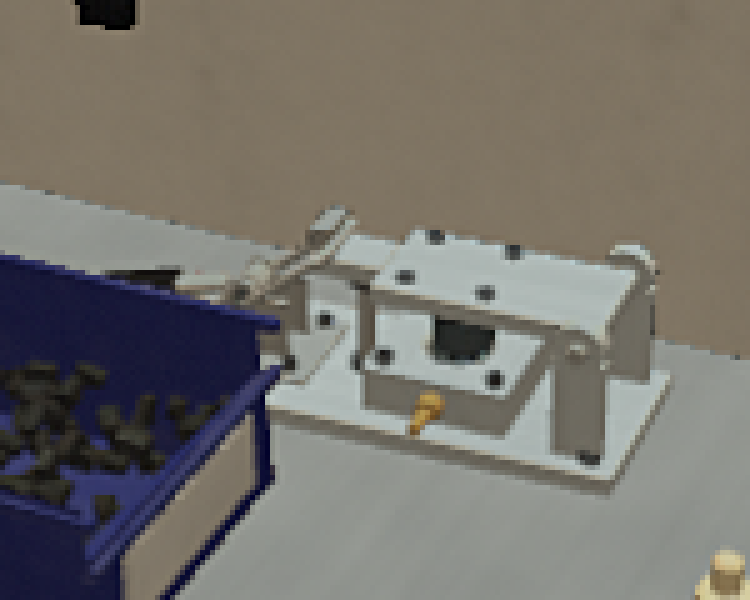

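View pics/w25.png

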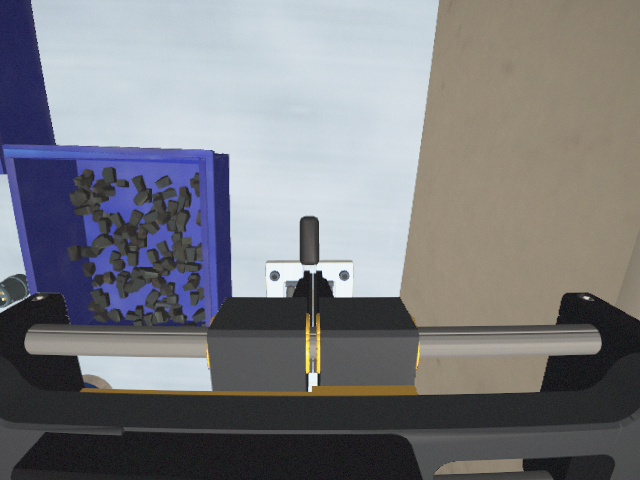

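```bash
python3 -m pendant '[0,0,10,-20,0,0,0,40,0,0,0,0,40,0,0,0,0,20,0,0,0,0,0,0,0]'; python3 -c "
from h import *
st();c=snap('wrist','w26.png')
cv2.imwrite('pics/w26z.png',cv2.resize(c['pixels'][60:280,220:400],None,fx=2.7,fy=2.7,interpolation=3))
cv2.imwrite('pics/w26y.png',cv2.resize(c['pixels'][180:280,250:370],None,fx=6,fy=6,interpolation=3))"
```

```text
time: 18.85
tool_pos: [0.5199, 0.3473, 0.1813]
orientation: [[0.443, 0.896, 0.003], [0.896, -0.443, -0.001], [0.0, 0.003, -1.0]]
wrist_force: [-0.5, -0.0, -0.4]
opening: 0.007
t 18.85 nest TCP mm [-44.1  -0.2 181.3] yaw err -0.2 tilt [ 0.0029 -0.0011] F [-0.5 -0.  -0.4] open 0.7 j [ 28.  31.  93.  -0.  56. -36.]
```

View pics/w26.png

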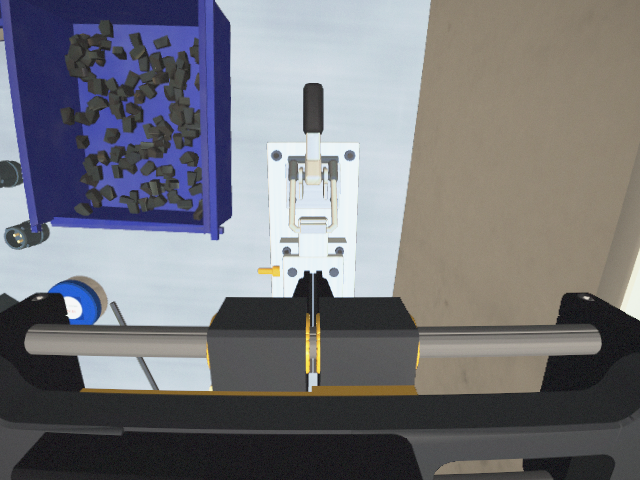

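```bash
python3 -c "
from h import *
c=load('w26.png')
cv2.imwrite('pics/w26y.png',cv2.resize(c['pixels'][80:250,270:350],None,fx=3.5,fy=3.5,interpolation=3))
cv2.imwrite('pics/w26x.png',cv2.resize(c['pixels'][195:245,280:345],None,fx=11,fy=11,interpolation=3))
P=lambda q:(Nc[0]+(np.cos(yaw)*q[0]-np.sin(yaw)*q[1])/1e3,Nc[1]+(np.sin(yaw)*q[0]+np.cos(yaw)*q[1])/1e3,q[2]/1e3)
for n,q in [('keeper',(-52,0,68.5)),('bar L',(-52,-17,68.5)),('bar R',(-52,17,68.5)),('bar L +6',(-46,-17,68.5)),('grip end locked',(-92.1-75.3,0,20.2+6)),('end at .25',(-92.1-78*np.cos(.012),0,40.4-0.9+6))]: print(n,proj(c,P(q)))
"
```

```text
keeper [[313.33917724 230.78117424]]
bar L [[291.72503129 230.85081866]]
bar R [[334.95481384 230.71510755]]
bar L +6 [[291.87285212 238.2021173 ]]
grip end locked [[312.84836687  82.14771548]]
end at .25 [[312.86011263  74.17385941]]
```

View pics/w26x.png

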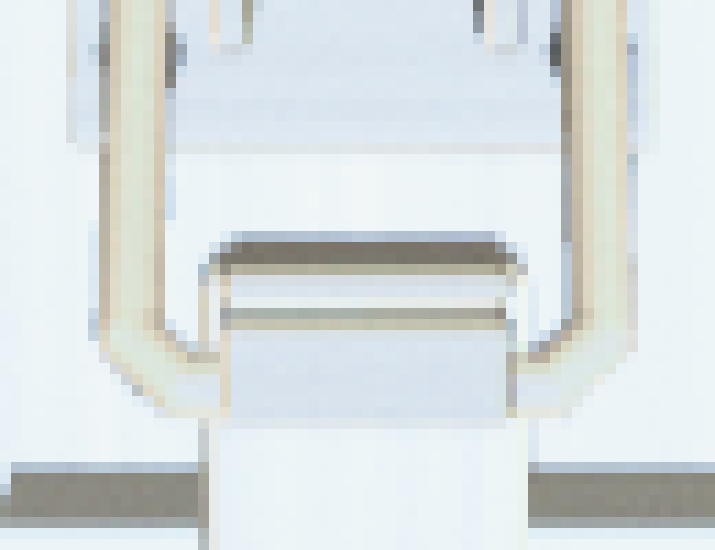

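View pics/w26y.png

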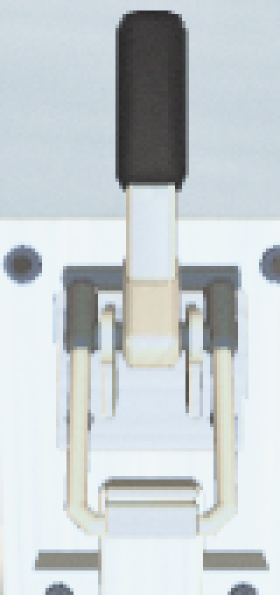

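```bash
python3 -c "
from station import close_job
print(close_job())"
```

```text
the job is handed in; nothing more can be done
None
```

The job is handed in at about 19 s of the 58 s allowed. The connector is in the bore, the lid is shut on it, and the latch is hooked and locked. No verdict was reported, so the checks below are my own.

**What I did**
- **Connector:** I took the leftmost grey connector and lowered it into the bore until it met the floor. The floor pushed back with about 14 N, at 55.1 mm tool height against the 55.2 mm I expected.
- **Lid:** I swung it down with the fingers either side of the keeper until it was firm on the connector, at about 14 N.
- **Latch:** I laid the loop down behind the keeper's hook and threw the lever to its stop, pressing with about 23 N.

**Last checks**
- **Loop bar:** In the last wrist picture it lies under the hook's lip, at row 230 against 230.8 expected for the keeper's seat.
- **Lever:** The grip's end is at row 83. I expected about 82 when locked and 74 at the dead point. It stayed down after I let go.
- **Clearance:** The gripper ended well clear of the fixture.
- **Other items:** I kept clear of the brass plug, dropper bottle, grease tin and hex key, but did not measure their positions again at the end.
- **Not measured directly:** The loop's pull, the exact lid angle and the final depth of the connector under the lid. Only the position and force readings above support these.

No check failed or disagreed.

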